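Mix the paint jars and lay them out for painting

TASK

Mix every small white paint jar with a black lid (two or three are out): stand each upright in a bay of the mixer tray, then turn the run dial, the one with the bar grip, clockwise from off to its run mark, leave it there for about five seconds, turn it back fully to off, and only then move all the jars to stand upright on the cork sheet and let go. The jars are thin glass, so grip them gently (25 N at most) and set them down rather than dropping them; do not brush the round knobs beside the dial, and leave everything else where it is.

Things in the scene. Friction and masses are not known exactly. Their poses are not given: they have to be found in the camera images.
- jar1: one of up to four alike thin-glass paint jars (two or three are present): a plain white cylinder 60 mm in diameter with a black screw lid (57 mm across, top 20 mm), 70 mm high in all, about 0.2 to 0.3 kg, standing upright on the table; origin at the centre of its underside, z up. The glass cracks if squeezed with a grip of more than about 30 N; 10 N holds it
- jar2: one of up to four alike thin-glass paint jars (two or three are present): a plain white cylinder 60 mm in diameter with a black screw lid (57 mm across, top 20 mm), 70 mm high in all, about 0.2 to 0.3 kg, standing upright on the table; origin at the centre of its underside, z up. The glass cracks if squeezed with a grip of more than about 30 N; 10 N holds it
- jar3: one of up to four alike thin-glass paint jars (two or three are present): a plain white cylinder 60 mm in diameter with a black screw lid (57 mm across, top 20 mm), 70 mm high in all, about 0.2 to 0.3 kg, standing upright on the table; origin at the centre of its underside, z up. The glass cracks if squeezed with a grip of more than about 30 N; 10 N holds it
- jar4: one of up to four alike thin-glass paint jars (two or three are present): a plain white cylinder 60 mm in diameter with a black screw lid (57 mm across, top 20 mm), 70 mm high in all, about 0.2 to 0.3 kg, standing upright on the table; origin at the centre of its underside, z up. The glass cracks if squeezed with a grip of more than about 30 N; 10 N holds it
- mixer: the jar mixer, a fixed low white machine with a steel tray on top, 268 mm long (its x) by 92 mm wide (its y), tray rim 72 mm above the table; it stands to the left or right of the table's middle; origin on the table under its centre
- mixer_in (a point): centre of the mixer tray's inner floor, 50 mm above the table, axes as the mixer's. Two cross walls make three open-topped bays in a row along x, centred at x = -88, 0 and +88 mm; each is 84 by 84 mm inside with walls 4 mm thick and 22 mm high above the floor; one jar per bay
- sheet: plain brown cork sheet lying flat and fixed on the table on the other side from the mixer, 300 mm (its x) by 170 mm (its y), 1 mm thick, no step to speak of (a jar on it has its origin at table height, 0); origin at its centre
- panel: the mixer's fixed grey control panel at the back of the table, 100 mm deep (x) by 340 mm wide (y), top face 45 mm above the table, with five black knobs in a row along y, 66 mm between centres; two tall white bottles (up to 190 mm, fixed) stand some 160 mm beyond it; origin on the table under its centre
- dial (a joint): angle of the run dial, rad: 0 = off stop (bar's white-marked end points to the panel's -x, towards the robot), grows clockwise seen from above, stop at 2.2; the second tick on its base plate, the run mark, is at 1.25. It stays where it is left (friction about 0.04 N m)
- dial_grip (a point): grip point of the run dial: on its axis, 78 mm above the table. The dial is the only one of the five with a bar grip: bar 46 mm long (along this point's x, turning with the dial; white-marked end at -x), 14 mm thick (y), free to grip from 58 to 90 mm above the table. It is one of the three middle knobs, never an end one
- knob_a_mark (a point): outer end of the white line on top of one of the four round neighbour knobs (38 mm in diameter, top 85 mm above the table): 17 mm out from the knob's axis, which lies at +17 mm along this point's x; these knobs turn easily and must not be touched or moved
- knob_b_mark (a point): outer end of the white line on top of one of the four round neighbour knobs (38 mm in diameter, top 85 mm above the table): 17 mm out from the knob's axis, which lies at +17 mm along this point's x; these knobs turn easily and must not be touched or moved
- knob_end_l_mark (a point): outer end of the white line on top of one of the four round neighbour knobs (38 mm in diameter, top 85 mm above the table): 17 mm out from the knob's axis, which lies at +17 mm along this point's x (left, +y end of the row); these knobs turn easily and must not be touched or moved
- knob_end_r_mark (a point): outer end of the white line on top of one of the four round neighbour knobs (38 mm in diameter, top 85 mm above the table): 17 mm out from the knob's axis, which lies at +17 mm along this point's x (right, -y end of the row); these knobs turn easily and must not be touched or moved
- tape: roll of paper tape lying flat, 84 mm in diameter, 30 mm high, among the jars; a bystander, to be left alone; origin at the centre of its underside
- tin: closed metal tin 74 mm in diameter, 78 mm high; a bystander, to be left alone; origin at the centre of its underside
- brush: flat brush 210 mm long, lying along its x; a bystander, to be left alone; origin at the centre of its underside
- knife: wide filling knife 250 mm long, lying along its x; a bystander, to be left alone; origin at the centre of its underside
- bowl: white plastic bowl, rim 120 mm in diameter, 45 mm high; a bystander, to be left alone; origin at the centre of its underside
There are look-alikes about, which are no part of the job. Leave any purple or turquoise look-alike of the jar3 alone.

How it is judged:
By the outcome, as a careful person would: the job done as asked, in the order asked, and still so for the second after the job is handed in, with the robot touching nothing.
Of jar1, jar2, jar3, jar4 only 2 to 3 are there at a start; the rules pass over those that are not, and their reading is None.
At some moment in a run one of jar1, jar2, jar3, jar4 may be knocked a few centimetres aside while the robot is not near it.
It also fails if it takes over 210 s, if anything falls off the work surface, if the arm or the gripper's body presses on something with over 40 N, if the wrist force passes 120 N, or if a joint passes its speed limit or range.

ROBOT

A 7-joint arm with a two-finger parallel gripper is mounted at the origin on the work surface. World frame = base frame: x ahead of the robot, y to its left, z up, the work surface at z = 0. Lengths are in m, angles in rad, forces in N, time in s.
With the tool pointing down it reaches from about 0.35 to 0.9 m from the base axis. Payload 8.1 kg.
Tool frame: the origin (TCP) lies midway between the tips of the shut fingers; the grasp point (between the pads) lies 19 mm behind it; x points along the fingers, y is the direction in which the jaws open and shut, and the axes are right-handed (so a half turn about x gives the same grasp; the last joint's range is limited). The gripper opens to 85 mm and grips with 20 to 120 N. Pads are 22 mm wide; open, the fingers measure 114 mm over their backs; the gripper's body (76 mm by 85 mm) begins 54 mm behind the grasp point. The pads swing forward as they close: fully open they stand 13 mm farther back than shut.
Start: joints at [-1.423, 0.434, 0.025, 1.573, -0.012, 1.134, -0.075], TCP at [0.155, 0.605, 0.231] pointing down, gripper open.
Joint ranges: [-2.62, 2.62], [-0.44, 2.09], [-1.27, 1.32], [0.08, 2.57], [-1.32, 4.46], [0.12, 2], [-2.74, 2.74]. Speed limits (rad/s): [2.22, 2.22, 3.01, 3.01, 3.14, 3.14, 3.14].

INTERFACE

Orientations are given as [roll, pitch, yaw] about the fixed x, y, z axes, in that order (R = Rz(yaw) Ry(pitch) Rx(roll)).
In Python, from workcell import robot gives the robot as it stands. The module is installed in compiled form; this text tells all that it offers.
- The arm moves only by the tool arm_command, never from a script. Its argument "rows" is one flat list of numbers, 7 for each row, row after row: the turn, a rotation vector about the tool's x, y, z in rad, then the shift along the tool's x, y, z in m, then the closure, from -1 (fully open) to 1 (shut), so that 0 is half open. A call has exactly 5 rows; each row is the pose to reach, as a shift and turn from the pose measured when the call began, along the tool's axes at that moment; what a row does not reach only later rows make up. A row lasts 1/10 s, in which the tool goes at most 50 mm and 8.59 degrees, less where a joint would pass 70% of its speed; a pose out of reach is approached as far as the arm can. A call with a gripper value outside its range is refused whole. The fingers move at their own pace and stop on an object; "force" is the grip in N (left out, the last holds). Time passes only in rows, so rows that repeat a pose let the fingers close, or fill a call up. It gives the time, the measured TCP pose, the force and the opening at its end, in the units of the state.
- robot.read_state(): the state, without advancing time (a new reading comes with each control period).
- robot.read_camera(name): name is "scene" or "top"; returns a dict with "color" (480x640x3 uint8, red, green, blue), "fx", "fy", "cx", "cy" (pixels), "k1" (the pictures are not rectified: a ray, as slopes to the right and down, at radius r is drawn at 1 + k1 r^2 times it, then the intrinsics apply), "xyz" and "orientation" of the camera in the world. Camera axes: x right, y down, z forward; pixel columns grow to the right and rows downward; lengths in m; the calibration is good to about 2 mm. A picture is of the moment at which its call begins. There is no depth.
- robot.job_done(): hands the job in, once; it reports no verdict.
Trained networks look in the newest picture that a camera, given by its name, has taken for a name from the list of things; names that differ only in an ending like _2 or _b are one class to them, and where a whole thing is asked for, a point or a joint stands for the part that bears it (a point fixed in the world has none). Each returns a list of dicts, best first, with "confidence" (0 to 1); they miss things now and then, are a little off and sometimes report something else, mostly with a low value. They report only what shows in the picture. A call takes as long as a camera call. They do not tell look-alikes from the thing itself.
- robot.outline_of(camera, name): "mask" (480x640 bool, what is visible of it) and "xy" ([column, row] in pixels, amid what is visible of it).
The state is a dict: "time_s": time; "q": joint angles; "qvel": joint speeds; "tau": joint torques, N m; "eef_pos": TCP position; "tool_rot": TCP orientation; "wrist_force": force on the tool from outside, world axes, zero at the start; "torque": the same for the moment, N m; "grip_width": finger opening in m.
Only numpy, scipy, OpenCV 4.12 (cv2) and the standard library are available. Lean on these libraries where they do the work, as an engineer would, in place of code of your own. Each camera call takes 0.05 s, during which the arm holds its last target. There are 200 camera calls.

## Working session

There is one attempt and no reset: what is moved stays moved. The work goes in short steps, Python scripts to look and compute and a tool call to move; the robot and the scene stay as the last step left them, time stands still between calls to the robot, and variables do not carry over. Pictures are saved under pics/ and viewed, on a budget of 14 in all, crops included, one or two more only if the job needs it, and the job is handed in when it is done.

Besides the shell and the picture viewer there is one more tool, called after "Emit:" by a JSON object that holds its "name" and its "arguments", one argument or row to a line. arm_command: Moves the arm, as the interface text tells. Its arguments: {"type":"object","properties":{"rows":{"type":"array","items":{"type":"number"}},"force":{"type":"number"}},"required":["rows"]}

```bash
mkdir -p pics; cat > h.py <<'E'
import numpy as np, cv2
from scipy.spatial.transform import Rotation as R
from workcell import robot
def rot(o): return R.from_euler('xyz',o).as_matrix() if len(np.ravel(o))==3 else (R.from_quat(o).as_matrix() if len(np.ravel(o))==4 else np.array(o))
def ray(c,u,v):
    x,y=(u-c['cx'])/c['fx'],(v-c['cy'])/c['fy']; a,b=x,y
    for _ in range(20):
        s=1+c['k1']*(a*a+b*b); a,b=x/s,y/s
    return rot(c['orientation'])@np.array([a,b,1.])
def at_z(c,u,v,z):
    d=ray(c,u,v); p=np.array(c['xyz']); return p+d*(z-p[2])/d[2]
def proj(c,P):
    q=rot(c['orientation']).T@(np.array(P)-c['xyz']); a,b=q[:2]/q[2]; s=1+c['k1']*(a*a+b*b)
    return np.array([c['fx']*a*s+c['cx'],c['fy']*b*s+c['cy']])
def save(c,n): cv2.imwrite('pics/'+n+'.png',c['color'][:,:,::-1])
E
python3 - <<'E'
from h import *
s=robot.read_state(); print({k:np.round(v,3) for k,v in s.items()})
for n in('scene','top'):
    c=robot.read_camera(n); save(c,n+'0'); print(n,{k:v for k,v in c.items() if k!='color'})
    for t,z in [('jar1',.06),('mixer',.072),('sheet',0),('panel',.045),('dial',.09),('dial_grip',.09),('knob_a_mark',.085),('tape',.03),('tin',.078),('bowl',.045),('brush',.01),('knife',.01)]:
        for o in robot.outline_of(n,t):
            m=o['mask']; r,cc=np.where(m)
            print(t,round(o['confidence'],2),np.round(o['xy']),np.round(at_z(c,*o['xy'],z),3)[:2],m.sum(),cc.min(),cc.max(),r.min(),r.max(),c['color'][m].mean(0).round())
E
```

```text
{'time_s': np.float64(0.0), 'q': array([-1.423,  0.435,  0.025,  1.574, -0.012,  1.134, -0.075]), 'qvel': array([-0.   , -0.001,  0.001, -0.001, -0.   , -0.   , -0.   ]), 'tau': array([ 2.0000e-03, -6.7047e+01,  1.0260e+00, -3.1621e+01,  1.6000e-02,
        1.2000e-02, -0.0000e+00]), 'eef_pos': array([0.155, 0.605, 0.231]), 'tool_rot': array([-1.479,  1.569, -1.73 ]), 'wrist_force': array([ 0.803, -0.22 ,  0.073]), 'torque': array([ 0.036, -0.089,  0.005]), 'grip_width': np.float64(0.085)}
scene {'fx': 551.5349966540244, 'fy': 551.5349966540244, 'cx': 321.1732740927576, 'cy': 242.40931924551927, 'k1': -0.14139841402249156, 'xyz': array([ 1.13611112, -0.77205935,  1.17521857]), 'orientation': array([-2.40060095,  0.01469333,  0.65214109])}
jar1 0.9 [310. 187.] [0.338 0.191] 462 299 317 175 203 [ 89.  59. 110.]
jar1 0.85 [282. 278.] [ 0.497 -0.131] 632 272 294 263 294 [ 58. 121. 119.]
jar1 0.66 [319. 273.] [ 0.564 -0.059] 621 305 327 260 290 [ 96.  65. 118.]
jar1 0.64 [335. 215.] [0.471 0.138] 540 325 344 203 232 [77. 76. 76.]
jar1 0.62 [264. 249.] [ 0.395 -0.084] 750 237 288 228 280 [
[... 2530 characters left out ...]
4 310 160 179 [46. 46. 46.]
dial_grip 0.62 [303. 171.] [0.675 0.036] 227 294 309 160 179 [42. 42. 42.]
knob_a_mark 0.75 [329. 169.] [ 0.682 -0.027] 205 320 334 162 178 [46. 46. 45.]
tape 0.93 [291. 212.] [0.586 0.067] 509 274 305 205 239 [167. 164. 154.]
tape 0.61 [278. 294.] [0.378 0.098] 784 266 297 282 312 [166. 169. 167.]
tin 0.72 [279. 295.] [0.374 0.092] 790 266 297 282 312 [165. 168. 166.]
bowl 0.6 [118. 264.] [0.449 0.498] 1721 98 145 238 284 [139. 143. 134.]
bowl 0.47 [328. 183.] [ 0.657 -0.028] 3221 261 393 153 197 [ 97. 100.  97.]
brush 0.85 [333. 297.] [ 0.372 -0.041] 986 303 385 290 307 [131. 122. 112.]
knife 0.92 [492. 219.] [ 0.572 -0.457] 1218 476 507 192 286 [127. 119. 112.]
```

```bash
python3 - <<'E'
import cv2
a=cv2.imread('pics/top0.png')[130:340,80:520]; cv2.imwrite('pics/t1.png',cv2.resize(a,(800,382),interpolation=3))
a=cv2.imread('pics/scene0.png')[130:430,150:450]; cv2.imwrite('pics/s1.png',cv2.resize(a,(600,600),interpolation=3))
E
```

```text
(no output)
```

View pics/t1.png

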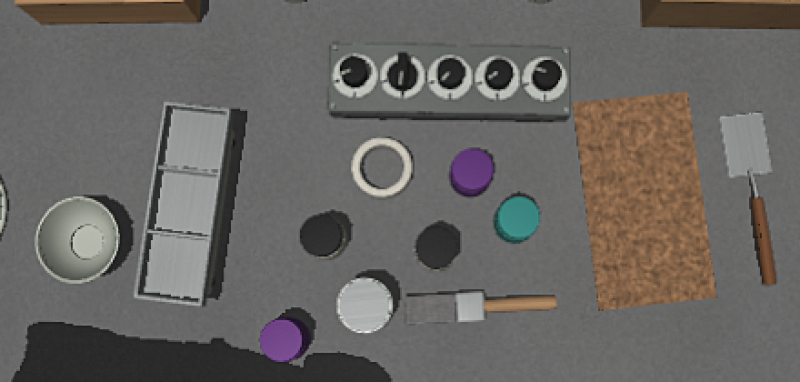

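View pics/s1.png

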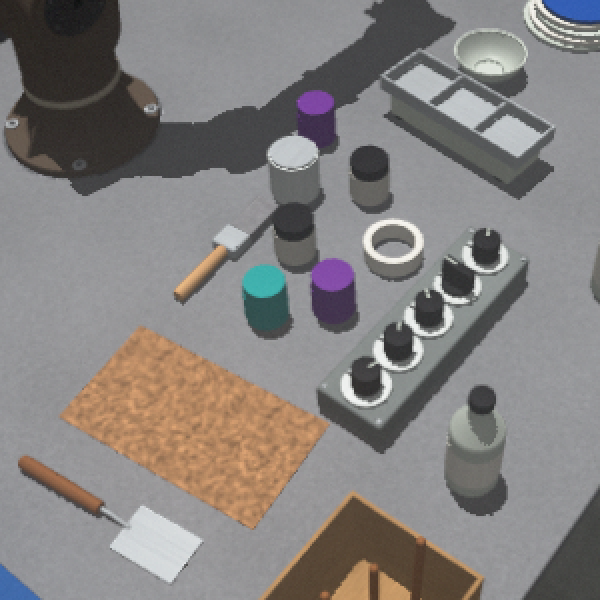

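```bash
cat > fit.py <<'E'
from h import *
from scipy.optimize import minimize
def circ(x,y,r,z,n=48):
    t=np.linspace(0,2*np.pi,n,endpoint=False); return np.c_[x+r*np.cos(t),y+r*np.sin(t),np.full(n,z)]
def rect(x,y,a,L,W,z,n=60):
    s=np.linspace(-.5,.5,n); o=np.full(n,.5)
    p=np.r_[np.c_[s*L,o*W],np.c_[s*L,-o*W],np.c_[o*L,s*W],np.c_[-o*L,s*W]]
    c,d=np.cos(a),np.sin(a); return np.c_[x+c*p[:,0]-d*p[:,1],y+d*p[:,0]+c*p[:,1],np.full(len(p),z)]
def gmag(c,s):
    g=cv2.GaussianBlur(c['color'].astype(np.float32),(0,0),s)
    return np.minimum(np.sqrt(cv2.Sobel(g,-1,1,0)**2+cv2.Sobel(g,-1,0,1)**2).max(2),60)
def score(cams,gs,P):
    t=0
    for c,g in zip(cams,gs):
        uv=np.array([proj(c,p) for p in P]).astype(np.float32)
        t+=cv2.remap(g,uv[None,:,0],uv[None,:,1],1).mean()
    return t
def fit(cams,f,x0):
    x=np.array(x0,float)
    for s in (2.5,1.2):
        gs=[gmag(c,s) for c in cams]
        st=np.array([.008,.008,.04])[:len(x)]*(s/2.5)
        sim=np.vstack([x]+[x+st*v for v in np.eye(len(x))*1.0])
        r=min((minimize(lambda q:-score(cams,gs,f(*q)),x,method='Nelder-Mead',options=dict(initial_simplex=x+sg*(sim-x),xatol=1e-4,fatol=1e-2)) for sg in(1,-1)),key=lambda r:r.fun); x=r.x
    return np.round(x,4),round(-r.fun,1)
E
python3 - <<'E'
from fit import *
T=robot.read_camera('top');S=robot.read_camera('scene')
for i in [(257,259),(321,266)]:
    p=at_z(T,*i,.07)[:2]; f=lambda x,y:circ(x,y,.0285,.07)
    for C in([T],[S],[T,S]): print('jar',np.round(p,3),fit(C,f,p))
cr=np.array([(167,104),(231,107),(204,304),(136,298)])*.55+[80,130]
for nm,cr,L,W,z in [('mixer',cr,.268,.092,.072),('sheet',np.array([(575,103),(688,93),(716,297),(598,310)])*.55+[80,130],.3,.17,0),
  ('panel',np.array([(331,44),(569,49),(569,116),(331,114)])*.55+[80,130],.1,.34,.045)]:
    w=np.array([at_z(T,*p,z)[:2] for p in cr]); 
    if nm=='panel': v=w[0]+w[1]-w[2]-w[3]
    else: v=w[0]+w[1]-w[2]-w[3]
    m=w.mean(0); a=np.arctan2(v[1],v[0]); print(nm,w.round(3).tolist(),m.round(3),a.round(3))
    f=lambda x,y,a:rect(x,y,a,L,W,z)
    for C in([T],[S],[T,S]): print(fit(C,f,[*m,a]))
T0=T
for u in (353,402,450,497,546):
    p=at_z(T,80+u*.55,130+(74)*.55,.085)[:2]
    print('knob',p.round(3),fit([T],lambda x,y:circ(x,y,.019,.085),p))
i=T['color'][150:185,260:400,::-1]; cv2.imwrite('pics/k.png',cv2.resize(i,(800,200),interpolation=2))
E
```

```text
jar [0.461 0.146] (array([0.4607, 0.1481]), np.float64(52.6))
jar [0.461 0.146] (array([0.4666, 0.139 ]), np.float64(56.1))
jar [0.461 0.146] (array([0.4656, 0.138 ]), np.float64(99.6))
jar [ 0.445 -0.009] (array([ 0.4487, -0.008 ]), np.float64(59.0))
jar [ 0.445 -0.009] (array([ 0.4501, -0.0134]), np.float64(50.2))
jar [ 0.445 -0.009] (array([ 0.448 , -0.0083]), np.float64(107.4))
mixer [[0.639, 0.362], [0.635, 0.273], [0.368, 0.301], [0.375, 0.393]] [0.504 0.332] -0.111
(array([ 0.5077,  0.3324, -0.1123]), np.float64(56.3))
(array([ 0.4987,  0.3297, -0.1123]), np.float64(58.8))
(array([ 0.5014,  0.3325, -0.1108]), np.float64(112.0))
sheet [[0.659, -0.207], [0.675, -0.374], [0.379, -0.404], [0.362, -0.234]] [ 0.519 -0.305] 0.094
(array([ 0.5206, -0.3027,  0.1016]), np.float64(59.9))
(array([ 0.5198, -0.3036,  0.0983]), np.float64(60.0))
(array([ 0.5206, -0.3027,  0.1016]), np.float64(119.9))
panel [[0.732, 0.142], [0.726, -0.193], [0.629, -0.191], [0.631, 0.14]] [ 0.68  -0.026] -0.001
(array([ 0.6706, -0.0279, -0.0152]), np.float64(40.3))
(array([ 0.6837, -0.0278, -0.0213]), np.float64(48.4))
(array([ 0.6845, -0.0281, -0.0185]), np.float64(86.1))
knob [0.677 0.106] (array([0.6814, 0.1064]), np.float64(60.0))
knob [0.677 0.04 ] (array([0.6772, 0.0404]), np.float64(57.8))
knob [ 0.677 -0.024] (array([ 0.6796, -0.0239]), np.float64(60.0))
knob [ 0.678 -0.088] (array([ 0.6781, -0.0891]), np.float64(60.0))
knob [ 0.678 -0.154] (array([ 0.6777, -0.1543]), np.float64(60.0))
```

View pics/k.png

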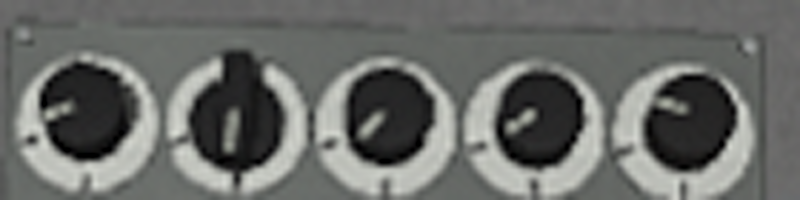

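```bash
python3 - <<'E'
from fit import *
T=robot.read_camera('top');S=robot.read_camera('scene')
for y,x in [(.1064,.6814),(-.0239,.6796),(-.0891,.6781),(-.1543,.6777)]:
    print(fit([S],lambda x,y:circ(x,y,.019,.085),[x,y]))
outs=[]
for c,(u0,v0,u1,v1) in((T,(145,180,345,300)),(S,(270,145,470,265))):
    k=4; im=cv2.resize(c['color'][v0:v1,u0:u1,::-1],None,fx=k,fy=k,interpolation=2)
    def dr(P,col):
        for p in P:
            u,v=proj(c,p); cv2.circle(im,(int((u-u0+.5)*k),int((v-v0+.5)*k)),1,col,-1)
    for j,m,col in [((.4607,.1481),(.5077,.3324,-.1123),(0,0,255)),((.4666,.139),(.4987,.3297,-.1123),(0,255,0))]:
        dr(circ(*j,.0285,.07),col); dr(circ(*j,.03,.0),col); dr(rect(*m,.268,.092,.072),col)
    dr(circ(.4487,-.008,.0285,.07),(0,0,255))
    dr(circ(.4501,-.0134,.0285,.07),(0,255,0))
    outs.append(im)
o=np.vstack(outs); cv2.imwrite('pics/ov.png',cv2.resize(o,None,fx=.62,fy=.62,interpolation=3)); print(o.shape)
E
```

```text
(array([0.695 , 0.0893]), np.float64(53.0))
(array([ 0.6933, -0.0402]), np.float64(54.3))
(array([ 0.6915, -0.1053]), np.float64(54.3))
(array([ 0.6911, -0.1705]), np.float64(55.9))
(960, 800, 3)
```

View pics/ov.png

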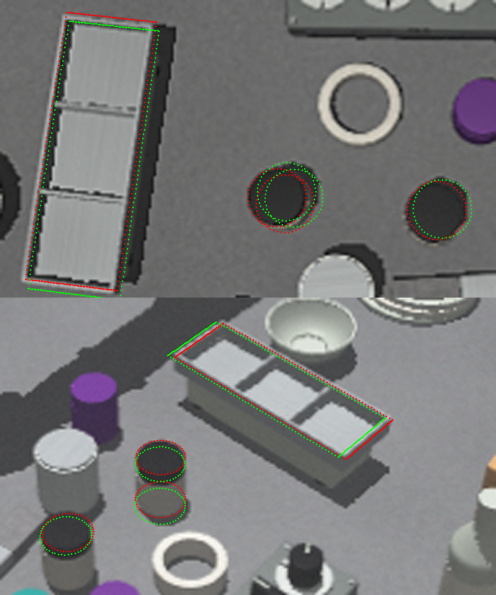

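```bash
python3 - <<'E'
from fit import *
T=robot.read_camera('top');S=robot.read_camera('scene')
f=lambda x,y:np.r_[circ(x,y,.019,.085)]
K=[]
for y,x in [(.1064,.6814),(-.0239,.6796),(-.0891,.6781),(-.1543,.6777)]:
    a=fit([T,S],f,[x,y]); b=fit([S],f,a[0]);K.append(a[0]);print(a,b)
# white plates: centroid in each camera at z .046
outs=[]
for c,(u0,v0,u1,v1) in((T,(255,145,400,200)),(S,(300,235,420,355))):
    k=6 if c is T else 5; im=cv2.resize(c['color'][v0:v1,u0:u1,::-1],None,fx=k,fy=k,interpolation=2)
    def dr(P,col):
        for p in P:
            u,v=proj(c,p); cv2.circle(im,(int((u-u0+.5)*k),int((v-v0+.5)*k)),1,col,-1)
    dr(rect(.6706,-.0279,-.0152,.1,.34,.045),(0,0,255)); dr(rect(.6837,-.0278,-.0213,.1,.34,.045),(0,255,0))
    for p in K: dr(circ(*p,.019,.085),(255,255,0))
    for y,x in [(.1064,.6814),(-.0239,.6796),(-.0891,.6781),(-.1543,.6777)]: dr(circ(x,y,.019,.085),(255,0,255))
    outs.append(im)
w=870
o=np.vstack([outs[0],np.pad(outs[1],((0,0),(0,w-600),(0,0)))])
cv2.imwrite('pics/ov2.png',cv2.resize(o,None,fx=.64,fy=.64,interpolation=3))
E
```

```text
(array([0.6826, 0.1055]), np.float64(113.8)) (array([0.6947, 0.0893]), np.float64(52.9))
(array([ 0.6803, -0.026 ]), np.float64(113.5)) (array([ 0.6933, -0.0402]), np.float64(54.6))
(array([ 0.6795, -0.0906]), np.float64(114.6)) (array([ 0.6916, -0.1053]), np.float64(54.2))
(array([ 0.6782, -0.1561]), np.float64(114.2)) (array([ 0.6911, -0.1705]), np.float64(55.9))
```

View pics/ov2.png

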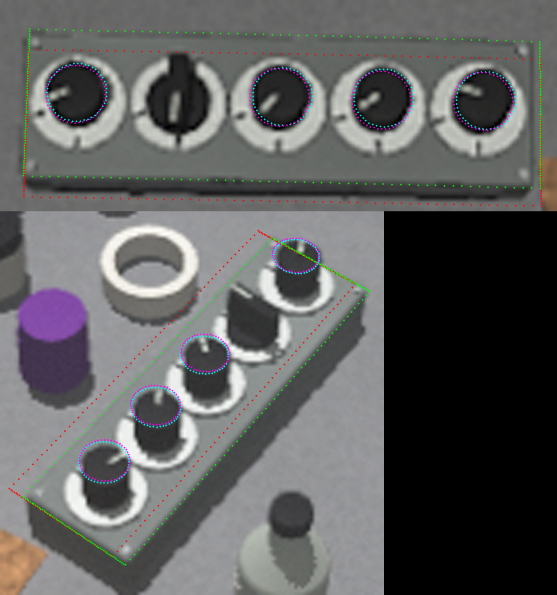

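```bash
cat > go.py <<'E'
import sys
from h import *
def Rt(phi): # tool x down, y at angle phi
    x=np.array([0,0,-1.]); y=np.array([np.cos(phi),np.sin(phi),0]); return np.c_[x,y,np.cross(x,y)]
def go(x,y,z,phid):
    s=robot.read_state(); R0=rot(s['tool_rot']); p=np.array(s['eef_pos'])
    a=np.arctan2(R0[1,1],R0[0,1])
    rv=R.from_matrix(R0.T@Rt(np.radians(phid))).as_rotvec()
    print('t',round(float(s['time_s']),2),'pos',p.round(4),'yang',np.degrees(a).round(1),'w',round(float(s['grip_width']),4),'F',np.round(s['wrist_force'],1),'q7',s['q'].round(2))
    print('rot',rv.round(3),'shift',(R0.T@(np.array([x,y,z])-p)).round(4))
if __name__=='__main__': go(*map(float,sys.argv[1:5]))
E
python3 go.py .461 .148 .16 90;python3 go.py .461 .148 .16 -90
```

```text
t 1.6 pos [0.1552 0.6055 0.2313] yang 75.6 w 0.0857 F [-0.2  1.4  0.3] q7 [-1.42  0.43  0.03  1.57 -0.01  1.13 -0.08]
rot [-0.251  0.    -0.   ] shift [ 0.0713 -0.3672  0.4098]
t 1.6 pos [0.1552 0.6055 0.2313] yang 75.6 w 0.0857 F [-0.2  1.4  0.3] q7 [-1.42  0.43  0.03  1.57 -0.01  1.13 -0.08]
rot [ 2.891 -0.    -0.   ] shift [ 0.0713 -0.3672  0.4098]
```

Emit:
{"name": "arm_command", "arguments": {
  "rows": [0,0,0,0.006,-0.033,0.037,-1,0,0,0,0.012,-0.066,0.074,-1,0,0,0,0.018,-0.1,0.111,-1,0,0,0,0.024,-0.133,0.149,-1,0,0,0,0.03,-0.165,0.185,-1],
  "force": 20
}}

```text
time_s: 2.1
eef_pos: [0.2944, 0.398, 0.2014]
tool_rot: [1.219, 1.57, 0.968]
wrist_force: [1.0, -0.7, 0.7]
grip_width: 0.0858
```

Emit:
{"name": "arm_command", "arguments": {
  "rows": [0,0,0,0.006,-0.033,0.037,-1,0,0,0,0.012,-0.066,0.074,-1,0,0,0,0.018,-0.1,0.111,-1,0,0,0,0.024,-0.133,0.149,-1,0,0,0,0.03,-0.165,0.185,-1]
}}

```text
time_s: 2.6
eef_pos: [0.4327, 0.192, 0.1717]
tool_rot: [1.044, 1.569, 0.794]
wrist_force: [0.8, 0.5, 0.0]
grip_width: 0.0852
```

```bash
python3 go.py .461 .148 .14 90; python3 - <<'E'
from h import *
for n in('top','scene'):
    c=robot.read_camera(n); save(c,n+'1')
    for o in robot.outline_of(n,'jar1'): print(n,o['confidence'],np.round(o['xy']),at_z(c,*o['xy'],.06)[:2].round(3),c['color'][o['mask']].mean(0).round())
E
```

```text
t 2.6 pos [0.4327 0.192  0.1717] yang 75.6 w 0.0852 F [0.8 0.5 0. ] q7 [-0.7   0.25  0.21  2.02 -0.07  0.87  0.87]
rot [-0.25   0.001 -0.002] shift [ 0.0317 -0.0357  0.0383]
top 0.94 [259. 262.] [0.454 0.142] [32. 32. 31.]
top 0.9 [319. 267.] [ 0.442 -0.004] [43. 43. 43.]
top 0.8 [364. 254.] [ 0.475 -0.114] [ 64. 131. 127.]
top 0.71 [336. 224.] [ 0.55  -0.045] [ 99.  61. 121.]
top 0.62 [246. 313.] [0.331 0.173] [68. 43. 82.]
scene 0.85 [298. 244.] [ 0.457 -0.013] [72. 71. 71.]
scene 0.71 [336. 216.] [0.476 0.136] [72. 71. 70.]
scene 0.61 [319. 272.] [ 0.563 -0.058] [ 96.  63. 119.]
scene 0.56 [280. 278.] [ 0.495 -0.134] [ 58. 124. 122.]
scene 0.55 [308. 186.] [0.329 0.19 ] [ 96.  67. 117.]
scene 0.34 [296. 216.] [0.383 0.069] [126. 129. 130.]
```

View pics/scene1.png

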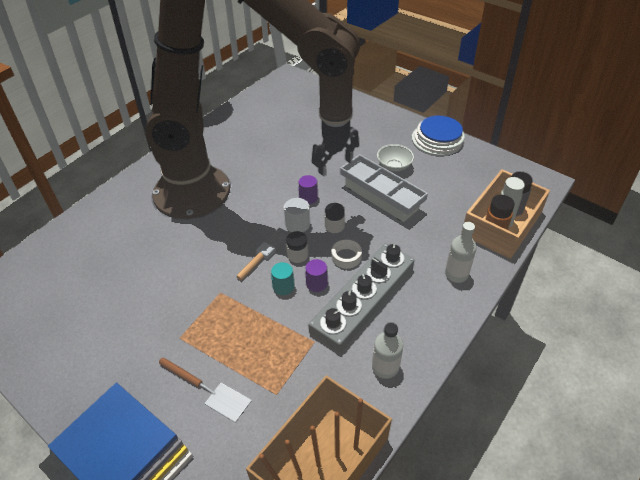

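Emit:
{"name": "arm_command", "arguments": {
  "rows": [-0.125,0,0,0.015,-0.018,0.019,-1,-0.25,0,0,0.031,-0.036,0.038,-1,-0.25,0,0,0.031,-0.036,0.038,-1,-0.25,0,0,0.031,-0.036,0.038,-1,-0.25,0,0,0.031,-0.036,0.038,-1]
}}

```text
time_s: 3.3
eef_pos: [0.4595, 0.1501, 0.1409]
tool_rot: [1.179, 1.569, 1.175]
wrist_force: [-0.1, -0.1, 0.2]
grip_width: 0.0854
```

```bash
python3 go.py .461 .148 .019 90; python3 - <<'E'
from fit import *
S=robot.read_camera('scene')
i=S['color'][140:260,270:390,::-1]
im=cv2.resize(i,(600,600),interpolation=2)
P=circ(.461,.148,.0285,.07)
for p in P:
    u,v=proj(S,p); cv2.circle(im,(int((u-270+.5)*5),int((v-140+.5)*5)),1,(0,0,255),-1)
cv2.imwrite('pics/g1.png',im)
E
```

```text
t 3.3 pos [0.4595 0.1501 0.1409] yang 89.8 w 0.0854 F [-0.1 -0.1  0.2] q7 [-0.57  0.31  0.18  2.03 -0.08  0.8   1.22]
rot [-0.003  0.001 -0.002] shift [ 0.1219 -0.0023  0.0014]
```

View pics/g1.png

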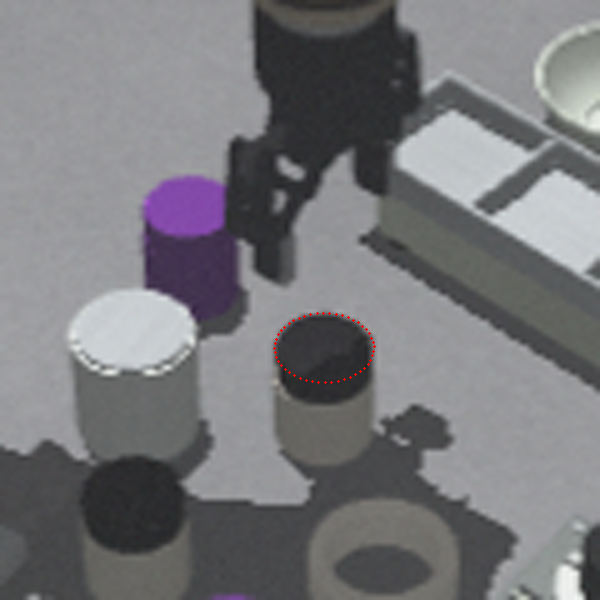

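Emit:
{"name": "arm_command", "arguments": {
  "rows": [0,0,0,0.03,-0.002,0.001,-1,0,0,0,0.06,-0.002,0.001,-1,0,0,0,0.09,-0.002,0.001,-1,0,0,0,0.12,-0.002,0.001,-1,0,0,0,0.122,-0.002,0.001,-1]
}}

```text
time_s: 3.85
eef_pos: [0.4584, 0.1488, 0.0168]
tool_rot: [3.101, 1.567, 3.099]
wrist_force: [-0.3, 0.1, 0.5]
grip_width: 0.0854
```

Emit:
{"name": "arm_command", "arguments": {
  "rows": [0,0,0,0,0,0,-0.6,0,0,0,0,0,0,-0.5,0,0,0,0,0,0,-0.3,0,0,0,0,0,0,-0.2,0,0,0,0,0,0,-0.2],
  "force": 20
}}

```text
time_s: 4.35
eef_pos: [0.4591, 0.1493, 0.0182]
tool_rot: [2.465, 1.569, 2.464]
wrist_force: [-2.3, -0.1, 8.8]
grip_width: 0.0593
```

Emit:
{"name": "arm_command", "arguments": {
  "rows": [0,0,0,0,0,0,0,0,0,0,0,0,0,0,0,0,0,0,0,0,0.2,0,0,0,0,0,0,0.2,0,0,0,0,0,0,0.2]
}}

```text
time_s: 4.85
eef_pos: [0.4591, 0.1494, 0.0183]
tool_rot: [2.44, 1.569, 2.438]
wrist_force: [-0.4, 0.8, 0.8]
grip_width: 0.0593
```

```bash
python3 go.py .507 .332 .17 83.6
```

```text
t 4.85 pos [0.4591 0.1494 0.0183] yang 89.9 w 0.0593 F [-0.4  0.8  0.8] q7 [-0.52  0.51  0.13  2.13 -0.14  0.5   1.28]
rot [ 0.11  -0.002 -0.001] shift [-0.1516  0.1829  0.0474]
```

Emit:
{"name": "arm_command", "arguments": {
  "rows": [0,0,0,-0.02,0,0,0.2,0,0,0,-0.05,0,0,0.2,0,0,0,-0.09,0,0,0.2,0,0,0,-0.13,0,0,0.2,0,0,0,-0.15,0,0,0.2]
}}

```text
time_s: 5.35
eef_pos: [0.4604, 0.1494, 0.1713]
tool_rot: [1.058, 1.568, 1.056]
wrist_force: [0.6, 0.5, -1.8]
grip_width: 0.0598
```

Emit:
{"name": "arm_command", "arguments": {
  "rows": [0.02,0,0,0,0.03,0.01,0.2,0.05,0,0,0,0.07,0.02,0.2,0.08,0,0,0,0.12,0.03,0.2,0.11,0,0,0,0.16,0.04,0.2,0.11,0,0,0,0.183,0.047,0.2]
}}

```text
time_s: 5.85
eef_pos: [0.507, 0.3367, 0.1714]
tool_rot: [1.442, 1.566, 1.333]
wrist_force: [-0.6, -0.2, -2.9]
grip_width: 0.0595
```

```bash
python3 go.py .507 .332 .069 83.6;  python3 - <<'E'
from fit import *
out=[]
for n,(u,v,w,h) in (('scene',(330,130,100,100)),('top',(130,170,100,130))):
    S=robot.read_camera(n);k=4.6
    im=cv2.resize(S['color'][v:v+h,u:u+w,::-1],None,fx=k,fy=k,interpolation=2)
    for P in [rect(.507,.332,-.112,.268,.092,.072)]+[rect(.507+d*.9937,.332-d*.1118,-.112,.084,.084,.05) for d in(-.088,0,.088)]:
      for p in P:
        a,b=proj(S,p); cv2.circle(im,(int((a-u+.5)*k),int((b-v+.5)*k)),1,(0,0,255),-1)
    out.append(np.pad(im,((0,600-im.shape[0]),(0,0),(0,0))))
cv2.imwrite('pics/m1.png',cv2.resize(np.hstack(out),(797,520)))
E
```

```text
t 5.85 pos [0.507  0.3367 0.1714] yang 83.7 w 0.0595 F [-0.6 -0.2 -2.9] q7 [-0.8   0.46  0.18  1.7  -0.1   0.98  0.88]
rot [ 0.003  0.001 -0.004] shift [ 0.1023 -0.0051  0.0005]
```

View pics/m1.png

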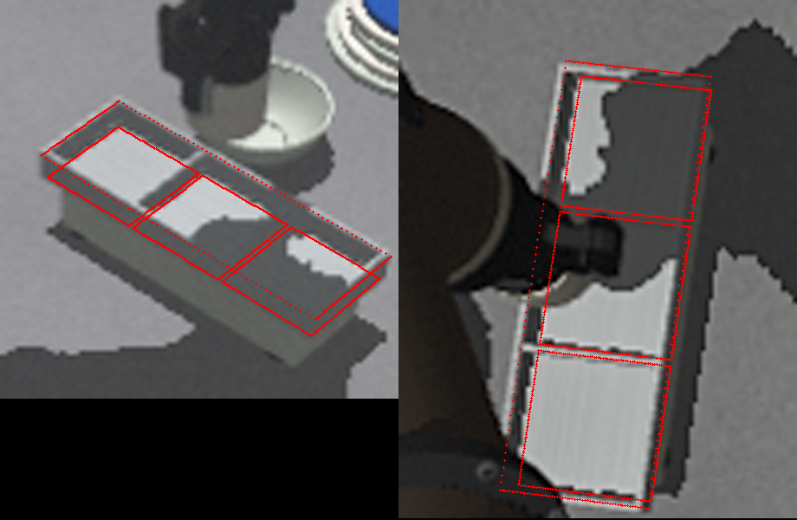

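Emit:
{"name": "arm_command", "arguments": {
  "rows": [0,0,0,0.005,-0.005,0,0.2,0,0,0,0.03,-0.005,0,0.2,0,0,0,0.06,-0.005,0,0.2,0,0,0,0.085,-0.005,0,0.2,0,0,0,0.092,-0.005,0,0.2]
}}

```text
time_s: 6.45
eef_pos: [0.5049, 0.3291, 0.0762]
tool_rot: [3.114, 1.568, 3.005]
wrist_force: [-0.5, -0.1, -2.4]
grip_width: 0.0589
```

Emit:
{"name": "arm_command", "arguments": {
  "rows": [0,0,0,0.003,0,0,0.2,0,0,0,0.006,0,0,0.2,0,0,0,0.009,0,0,0.2,0,0,0,0.011,0,0,0.2,0,0,0,0.011,0,0,0.2]
}}

```text
time_s: 6.95
eef_pos: [0.5057, 0.3291, 0.0682]
tool_rot: [2.279, 1.569, 2.17]
wrist_force: [-6.3, -5.8, 21.0]
grip_width: 0.0591
```

```bash
python3 go.py .507 .332 .068 83.6
```

```text
t 6.95 pos [0.5057 0.3291 0.0682] yang 83.8 w 0.0591 F [-6.3 -5.8 21. ] q7 [-0.77  0.58  0.15  1.81 -0.12  0.77  0.91]
rot [ 0.003 -0.001 -0.002] shift [0.0002 0.003  0.001 ]
```

Emit:
{"name": "arm_command", "arguments": {
  "rows": [0,0,0,-0.001,0,0,0.2,0,0,0,-0.001,0,0,-0.4,0,0,0,-0.001,0,0,-0.7,0,0,0,-0.001,0,0,-1,0,0,0,-0.001,0,0,-1]
}}

```text
time_s: 7.45
eef_pos: [0.5057, 0.3292, 0.0691]
tool_rot: [2.285, 1.569, 2.176]
wrist_force: [-0.6, 0.4, -0.3]
grip_width: 0.0853
```

Emit:
{"name": "arm_command", "arguments": {
  "rows": [0,0,0,-0.01,0,0,-1,0,0,0,-0.03,0,0,-1,0,0,0,-0.06,0,0,-1,0,0,0,-0.09,0,0,-1,0,0,0,-0.11,0,0,-1]
}}

```text
time_s: 7.95
eef_pos: [0.5065, 0.3294, 0.182]
tool_rot: [1.434, 1.567, 1.325]
wrist_force: [1.1, 0.4, -0.6]
grip_width: 0.0852
```

```bash
python3 go.py .449 -.008 .14 90; python3 - <<'E'
from fit import *
T=robot.read_camera('top'); S=robot.read_camera('scene')
f=lambda x,y:circ(x,y,.0285,.07)
for C in ([T],[S],[T,S]): print(fit(C,f,[.449,-.008]))
g=lambda x,y:circ(x,y,.0285,.12)
for C in ([S],): print(fit(C,g,[.506,.329]))
for n in('top','scene'):
    c=T if n=='top' else S
    for o in robot.outline_of(n,'jar1'): print(n,o['confidence'],np.round(o['xy']),at_z(c,*o['xy'],.06)[:2].round(3),c['color'][o['mask']].mean(0).round())
E
```

```text
t 7.95 pos [0.5065 0.3294 0.182 ] yang 83.8 w 0.0852 F [ 1.1  0.4 -0.6] q7 [-0.79  0.44  0.18  1.7  -0.09  1.    0.89]
rot [-0.109  0.001 -0.004] shift [ 0.0408 -0.3418 -0.0205]
(array([ 0.448 , -0.0085]), np.float64(59.3))
(array([ 0.4509, -0.0128]), np.float64(42.0))
(array([ 0.4476, -0.0088]), np.float64(99.2))
(array([0.5137, 0.319 ]), np.float64(57.8))
top 0.79 [183. 244.] [0.497 0.331] [56. 55. 53.]
top 0.73 [318. 265.] [ 0.448 -0.001] [58. 58. 57.]
top 0.63 [237. 316.] [0.323 0.193] [110.  70. 132.]
top 0.59 [366. 251.] [ 0.483 -0.118] [ 64. 141. 136.]
scene 0.97 [386. 177.] [0.498 0.367] [74. 74. 73.]
scene 0.96 [283. 279.] [ 0.502 -0.131] [ 60. 124. 122.]
scene 0.87 [310. 186.] [0.335 0.193] [ 92.  61. 113.]
scene 0.73 [298. 246.] [ 0.463 -0.02 ] [76. 75. 75.]
scene 0.61 [316. 273.] [ 0.559 -0.065] [ 97.  64. 119.]
scene 0.44 [393. 156.] [0.462 0.465] [166. 171. 164.]
```

Jar B unchanged. Go to (.449, -.008).

Emit:
{"name": "arm_command", "arguments": {
  "rows": [-0.02,0,0,0,-0.045,0,-1,-0.05,0,0,0,-0.09,-0.005,-1,-0.08,0,0,0,-0.135,-0.008,-1,-0.11,0,0,0,-0.18,-0.01,-1,-0.11,0,0,0,-0.225,-0.013,-1]
}}

```text
time_s: 8.65
eef_pos: [0.4673, 0.1049, 0.1781]
tool_rot: [2.448, 1.568, 2.45]
wrist_force: [0.4, 0.3, -1.0]
grip_width: 0.0855
```

```bash
python3 go.py .449 -.008 .10 90
```

```text
t 8.65 pos [0.4673 0.1049 0.1781] yang 90.1 w 0.0855 F [ 0.4  0.3 -1. ] q7 [-0.5   0.26  0.21  2.   -0.07  0.89  1.32]
rot [ 0.002 -0.002 -0.002] shift [ 0.0779 -0.113  -0.0184]
```

Emit:
{"name": "arm_command", "arguments": {
  "rows": [0,0,0,0.01,-0.04,-0.006,-1,0,0,0,0.03,-0.08,-0.012,-1,0,0,0,0.04,-0.113,-0.018,-1,0,0,0,0.05,-0.113,-0.018,-1,0,0,0,0.05,-0.113,-0.018,-1]
}}

```text
time_s: 9.15
eef_pos: [0.448, -0.0085, 0.1264]
tool_rot: [2.906, 1.565, 2.907]
wrist_force: [-1.0, 0.1, -0.4]
grip_width: 0.0849
```

```bash
python3 go.py .449 -.008 .019 90
```

```text
t 9.15 pos [ 0.448  -0.0085  0.1264] yang 90.0 w 0.0849 F [-1.   0.1 -0.4] q7 [-0.3   0.29  0.25  2.13 -0.1   0.74  1.59]
rot [ 0.    -0.006 -0.001] shift [0.1074 0.0004 0.0016]
```

Emit:
{"name": "arm_command", "arguments": {
  "rows": [0,0,0,0.03,0,0.001,-1,0,0,0,0.06,0,0.001,-1,0,0,0,0.09,0,0.001,-1,0,0,0,0.105,0,0.001,-1,0,0,0,0.107,0,0.001,-1]
}}

```text
time_s: 9.65
eef_pos: [0.4474, -0.0069, 0.0177]
tool_rot: [2.972, 1.561, 2.974]
wrist_force: [0.6, -1.3, 0.7]
grip_width: 0.0854
```

Emit:
{"name": "arm_command", "arguments": {
  "rows": [0,0,0,0,0,0,-0.6,0,0,0,0,0,0,-0.5,0,0,0,0,0,0,-0.3,0,0,0,0,0,0,-0.2,0,0,0,0,0,0,0],
  "force": 20
}}

```text
time_s: 10.15
eef_pos: [0.4481, -0.0063, 0.0186]
tool_rot: [2.838, 1.563, 2.841]
wrist_force: [-1.0, 3.3, 7.4]
grip_width: 0.0593
```

Emit:
{"name": "arm_command", "arguments": {
  "rows": [0,0,0,0,0,0,0.2,0,0,0,0,0,0,0.2,0,0,0,0,0,0,0.2,0,0,0,0,0,0,0.2,0,0,0,0,0,0,0.2]
}}

```text
time_s: 10.65
eef_pos: [0.448, -0.0064, 0.0186]
tool_rot: [2.849, 1.563, 2.852]
wrist_force: [-0.3, 0.7, 2.9]
grip_width: 0.0595
```

Emit:
{"name": "arm_command", "arguments": {
  "rows": [0,0,0,-0.02,0,0,0.2,0,0,0,-0.05,0,0,0.2,0,0,0,-0.09,0,0,0.2,0,0,0,-0.13,0,0,0.2,0,0,0,-0.16,0,0,0.2]
}}

```text
time_s: 11.15
eef_pos: [0.4494, -0.007, 0.1808]
tool_rot: [2.777, 1.564, 2.78]
wrist_force: [0.6, 0.6, -3.3]
grip_width: 0.0592
```

```bash
python3 go.py .4196 .3418 .19 83.6
```

```text
t 11.15 pos [ 0.4494 -0.007   0.1808] yang 90.2 w 0.0592 F [ 0.6  0.6 -3.3] q7 [-0.33  0.21  0.28  2.06 -0.08  0.89  1.56]
rot [ 0.115 -0.006 -0.002] shift [-0.0082  0.3489 -0.0289]
```

Emit:
{"name": "arm_command", "arguments": {
  "rows": [0,0,0,0,0.03,-0.003,0.2,0,0,0,-0.002,0.07,-0.006,0.2,0,0,0,-0.004,0.11,-0.009,0.2,0,0,0,-0.006,0.15,-0.013,0.2,0,0,0,-0.007,0.18,-0.015,0.2]
}}

```text
time_s: 11.65
eef_pos: [0.4331, 0.1754, 0.1883]
tool_rot: [2.719, 1.564, 2.723]
wrist_force: [1.6, -0.1, -1.9]
grip_width: 0.0597
```

Emit:
{"name": "arm_command", "arguments": {
  "rows": [0.03,0,0,0,0.04,-0.003,0.2,0.06,0,0,0,0.08,-0.006,0.2,0.09,0,0,0,0.12,-0.009,0.2,0.115,0,0,0,0.15,-0.013,0.2,0.115,0,0,0,0.165,-0.014,0.2]
}}

```text
time_s: 12.15
eef_pos: [0.4169, 0.3434, 0.1884]
tool_rot: [2.836, 1.563, 2.728]
wrist_force: [-0.6, -0.2, -1.7]
grip_width: 0.0594
```

```bash
python3 go.py .4196 .3418 .0686 83.6
```

```text
t 12.15 pos [0.4169 0.3434 0.1884] yang 83.8 w 0.0594 F [-0.6 -0.2 -1.7] q7 [-0.87  0.34  0.12  1.84 -0.06  0.97  0.73]
rot [ 0.004 -0.008 -0.002] shift [ 0.1197 -0.0016  0.0037]
```

Emit:
{"name": "arm_command", "arguments": {
  "rows": [0,-0.008,0,0.02,-0.002,0.004,0.2,0,-0.008,0,0.05,-0.002,0.004,0.2,0,-0.008,0,0.08,-0.002,0.004,0.2,0,-0.008,0,0.1,-0.002,0.004,0.2,0,-0.008,0,0.11,-0.002,0.004,0.2]
}}

```text
time_s: 12.65
eef_pos: [0.4193, 0.3395, 0.0764]
tool_rot: [-2.753, 1.569, -2.861]
wrist_force: [-0.0, -0.7, -1.8]
grip_width: 0.0593
```

```bash
python3 go.py .4196 .3418 .0690 83.6
```

```text
t 12.65 pos [0.4193 0.3395 0.0764] yang 83.8 w 0.0593 F [-0.  -0.7 -1.8] q7 [-0.85  0.48  0.1   1.96 -0.07  0.71  0.75]
rot [ 0.004 -0.002  0.001] shift [0.0074 0.0024 0.0001]
```

Emit:
{"name": "arm_command", "arguments": {
  "rows": [0,0,0,0.003,0.002,0,0.2,0,0,0,0.006,0.002,0,0.2,0,0,0,0.008,0.002,0,0.2,0,0,0,0.008,0.002,0,0.2,0,0,0,0.008,0.002,0,0.2]
}}

```text
time_s: 13.15
eef_pos: [0.4197, 0.3417, 0.069]
tool_rot: [2.981, 1.57, 2.873]
wrist_force: [0.1, -0.6, -3.0]
grip_width: 0.0591
```

Emit:
{"name": "arm_command", "arguments": {
  "rows": [0,0,0,0,0,0,0.1,0,0,0,0,0,0,-0.4,0,0,0,0,0,0,-0.7,0,0,0,0,0,0,-1,0,0,0,0,0,0,-1]
}}

```text
time_s: 13.65
eef_pos: [0.4199, 0.3418, 0.0691]
tool_rot: [2.597, 1.57, 2.489]
wrist_force: [-0.1, 0.4, -0.1]
grip_width: 0.0851
```

Emit:
{"name": "arm_command", "arguments": {
  "rows": [0,0,0,-0.01,0,0,-1,0,0,0,-0.03,0,0,-1,0,0,0,-0.06,0,0,-1,0,0,0,-0.1,0,0,-1,0,0,0,-0.14,0,0,-1]
}}

```text
time_s: 14.15
eef_pos: [0.4197, 0.3414, 0.2112]
tool_rot: [2.846, 1.57, 2.738]
wrist_force: [0.7, 0.5, 0.5]
grip_width: 0.085
```

```bash
python3 go.py .681 .040 .18 89
```

```text
t 14.15 pos [0.4197 0.3414 0.2112] yang 83.8 w 0.085 F [0.7 0.5 0.5] q7 [-0.88  0.32  0.13  1.81 -0.05  1.02  0.73]
rot [-0.091 -0.001 -0.   ] shift [ 0.0309 -0.2715  0.2923]
```

Emit:
{"name": "arm_command", "arguments": {
  "rows": [0,0,0,0.003,-0.03,0.033,-1,0,0,0,0.006,-0.06,0.066,-1,0,0,0,0.008,-0.09,0.099,-0.5,0,0,0,0.01,-0.12,0.132,0,0,0,0,0.012,-0.15,0.165,0.3]
}}

```text
time_s: 14.65
eef_pos: [0.5686, 0.1731, 0.1999]
tool_rot: [1.699, 1.57, 1.591]
wrist_force: [0.4, 0.4, 0.8]
grip_width: 0.0439
```

Emit:
{"name": "arm_command", "arguments": {
  "rows": [-0.03,0,0,0.003,-0.03,0.033,0.3,-0.06,0,0,0.006,-0.06,0.066,0.3,-0.09,0,0,0.008,-0.09,0.099,0.3,-0.09,0,0,0.01,-0.11,0.12,0.3,-0.09,0,0,0.012,-0.12,0.127,0.3]
}}

```text
time_s: 15.15
eef_pos: [0.6835, 0.0362, 0.1883]
tool_rot: [-0.678, 1.569, -0.7]
wrist_force: [0.5, 0.4, 0.1]
grip_width: 0.0299
```

```bash
python3 go.py .681 .040 .12 89.1
```

```text
t 15.15 pos [0.6835 0.0362 0.1883] yang 88.8 w 0.0299 F [0.5 0.4 0.1] q7 [-0.26  0.57  0.21  1.48 -0.12  1.11  1.52]
rot [-0.006  0.001  0.001] shift [ 0.0682  0.0038 -0.0026]
```

Emit:
{"name": "arm_command", "arguments": {
  "rows": [0,0,0,0.03,0.004,-0.003,0.3,0,0,0,0.06,0.004,-0.003,0.3,0,0,0,0.085,0.004,-0.003,0.3,0,0,0,0.085,0.004,-0.003,0.3,0,0,0,0.085,0.004,-0.003,0.3]
}}

```text
time_s: 15.65
eef_pos: [0.6805, 0.041, 0.104]
tool_rot: [-0.619, 1.57, -0.64]
wrist_force: [-0.6, 0.5, 0.1]
grip_width: 0.0302
```

```bash
python3 go.py .681 .040 .061 89.1; python3 - <<'E'
from fit import *
out=[]
for n,(u,v,w,h) in (('scene',(335,200,90,110)),('scene',(330,130,90,110))):
    S=robot.read_camera(n);k=5
    im=cv2.resize(S['color'][v:v+h,u:u+w,::-1],None,fx=k,fy=k,interpolation=2)
    p=robot.read_state()['eef_pos']
    a,b=proj(S,p); cv2.circle(im,(int((a-u+.5)*k),int((b-v+.5)*k)),3,(0,0,255),-1)
    a,b=proj(S,(.681,.04,.09)); cv2.circle(im,(int((a-u+.5)*k),int((b-v+.5)*k)),3,(0,255,0),-1)
    out.append(im)
cv2.imwrite('pics/d1.png',cv2.resize(np.hstack(out),(800,489)))
E
```

```text
t 15.65 pos [0.6805 0.041  0.104 ] yang 88.8 w 0.0302 F [-0.6  0.5  0.1] q7 [-0.26  0.64  0.19  1.57 -0.14  0.94  1.53]
rot [-0.005  0.001  0.001] shift [ 0.043  -0.0009  0.0005]
```

View pics/d1.png

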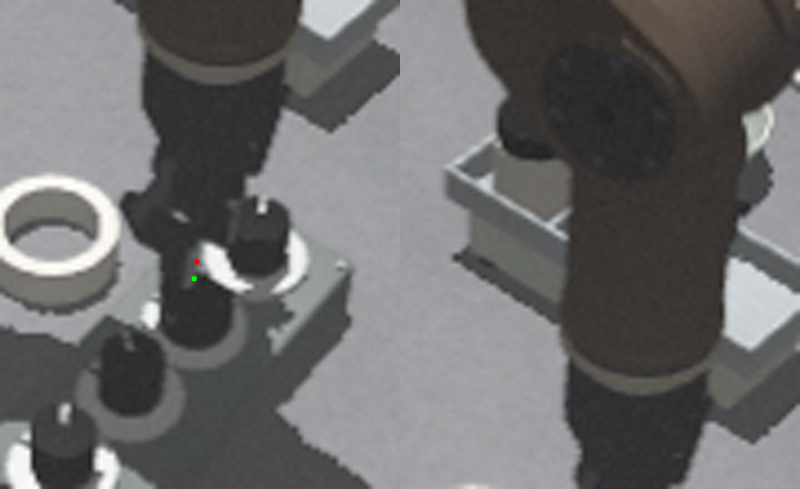

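Emit:
{"name": "arm_command", "arguments": {
  "rows": [0,0,0,0.01,-0.001,0.0005,0.3,0,0,0,0.02,-0.001,0.0005,0.3,0,0,0,0.032,-0.001,0.0005,0.3,0,0,0,0.041,-0.001,0.0005,0.3,0,0,0,0.041,-0.001,0.0005,0.3]
}}

```text
time_s: 16.25
eef_pos: [0.6809, 0.0395, 0.0621]
tool_rot: [-1.242, 1.57, -1.264]
wrist_force: [-0.8, -1.2, 0.4]
grip_width: 0.0299
```

Emit:
{"name": "arm_command", "arguments": {
  "rows": [0,0,0,0,0,0,0.5,0,0,0,0,0,0,0.6,0,0,0,0,0,0,0.8,0,0,0,0,0,0,0.9,0,0,0,0,0,0,0.9],
  "force": 25
}}

```text
time_s: 16.75
eef_pos: [0.681, 0.0397, 0.0622]
tool_rot: [-0.823, 1.57, -0.845]
wrist_force: [0.7, 1.2, -2.2]
grip_width: 0.0133
```

```bash
python3 go.py .681 .040 .062 17.5
```

```text
t 16.75 pos [0.681  0.0397 0.0622] yang 88.8 w 0.0133 F [ 0.7  1.2 -2.2] q7 [-0.25  0.69  0.18  1.6  -0.15  0.87  1.54]
rot [1.244e+00 1.000e-03 0.000e+00] shift [ 0.0002  0.0003 -0.    ]
```

Emit:
{"name": "arm_command", "arguments": {
  "rows": [0.125,0,0,0,0,0,0.9,0.25,0,0,0,0,0,0.9,0.375,0,0,0,0,0,0.9,0.5,0,0,0,0,0,0.9,0.625,0,0,0,0,0,0.9]
}}

```text
time_s: 17.25
eef_pos: [0.6817, 0.0415, 0.0623]
tool_rot: [1.204, 1.569, 0.554]
wrist_force: [3.1, 4.6, -6.4]
grip_width: 0.0137
```

```bash
python3 go.py .681 .040 .062 17.2
```

```text
t 17.25 pos [0.6817 0.0415 0.0623] yang 52.8 w 0.0137 F [ 3.1  4.6 -6.4] q7 [-0.36  0.71  0.35  1.61 -0.29  0.88  1.03]
rot [ 0.621  0.    -0.002] shift [ 0.0003 -0.0016  0.0004]
```

Emit:
{"name": "arm_command", "arguments": {
  "rows": [0.125,0,0,0,-0.0015,0,0.9,0.25,0,0,0,-0.0015,0,0.9,0.375,0,0,0,-0.0015,0,0.9,0.5,0,0,0,-0.0015,0,0.9,0.62,0,0,0,-0.0015,0,0.9]
}}

```text
time_s: 17.75
eef_pos: [0.6832, 0.0427, 0.0623]
tool_rot: [1.693, 1.564, 0.42]
wrist_force: [11.6, 4.8, -12.1]
grip_width: 0.0138
```

```bash
python3 go.py .681 .040 .062 17.2; python3 - <<'E'
from fit import *
for n,(u,v,w,h) in (('scene',(340,235,70,60)),):
    S=robot.read_camera(n);k=9
    im=cv2.resize(S['color'][v:v+h,u:u+w,::-1],None,fx=k,fy=k,interpolation=2)
    cv2.imwrite('pics/d2.png',im)
E
```

```text
t 17.75 pos [0.6832 0.0427 0.0623] yang 17.1 w 0.0138 F [ 11.6   4.8 -12.1] q7 [-0.45  0.73  0.52  1.62 -0.44  0.9   0.52]
rot [-0.002 -0.001 -0.007] shift [ 0.0003 -0.0029  0.0019]
```

View pics/d2.png

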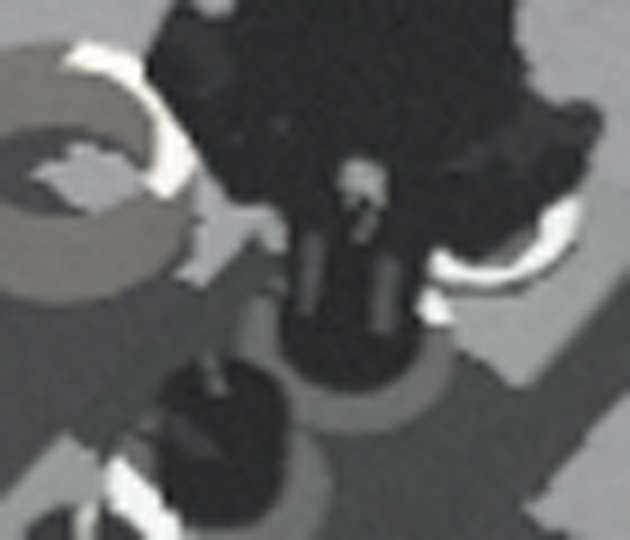

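Emit:
{"name": "arm_command", "arguments": {
  "rows": [0,0,0,0,0,0,0.9,0,0,0,0,0,0,0.9,0,0,0,0,0,0,0.9,0,0,0,0,0,0,0.9,0,0,0,0,0,0,0.9]
}}

```text
time_s: 18.3
eef_pos: [0.6834, 0.0428, 0.0623]
tool_rot: [1.703, 1.563, 0.423]
wrist_force: [2.4, -0.0, -5.3]
grip_width: 0.013
```

Emit:
{"name": "arm_command", "arguments": {
  "rows": [0,0,0,0,0,0,0.9,0,0,0,0,0,0,0.9,0,0,0,0,0,0,0.9,0,0,0,0,0,0,0.9,0,0,0,0,0,0,0.9]
}}

```text
time_s: 18.8
eef_pos: [0.6834, 0.0428, 0.0623]
tool_rot: [1.702, 1.563, 0.422]
wrist_force: [2.4, -0.2, -4.4]
grip_width: 0.0137
```

Emit:
{"name": "arm_command", "arguments": {
  "rows": [0,0,0,0,0,0,0.9,0,0,0,0,0,0,0.9,0,0,0,0,0,0,0.9,0,0,0,0,0,0,0.9,0,0,0,0,0,0,0.9]
}}

```text
time_s: 19.3
eef_pos: [0.6834, 0.0428, 0.0623]
tool_rot: [1.7, 1.563, 0.42]
wrist_force: [2.7, 0.3, -4.6]
grip_width: 0.0134
```

Emit:
{"name": "arm_command", "arguments": {
  "rows": [0,0,0,0,0,0,0.9,0,0,0,0,0,0,0.9,0,0,0,0,0,0,0.9,0,0,0,0,0,0,0.9,0,0,0,0,0,0,0.9]
}}

```text
time_s: 19.8
eef_pos: [0.6834, 0.0428, 0.0623]
tool_rot: [1.701, 1.563, 0.421]
wrist_force: [2.4, 0.3, -3.9]
grip_width: 0.0133
```

Emit:
{"name": "arm_command", "arguments": {
  "rows": [0,0,0,0,0,0,0.9,0,0,0,0,0,0,0.9,0,0,0,0,0,0,0.9,0,0,0,0,0,0,0.9,0,0,0,0,0,0,0.9]
}}

```text
time_s: 20.3
eef_pos: [0.6834, 0.0428, 0.0623]
tool_rot: [1.703, 1.563, 0.423]
wrist_force: [2.8, -0.1, -4.8]
grip_width: 0.014
```

Emit:
{"name": "arm_command", "arguments": {
  "rows": [0,0,0,0,0,0,0.9,0,0,0,0,0,0,0.9,0,0,0,0,0,0,0.9,0,0,0,0,0,0,0.9,0,0,0,0,0,0,0.9]
}}

```text
time_s: 20.8
eef_pos: [0.6834, 0.0427, 0.0623]
tool_rot: [1.699, 1.563, 0.418]
wrist_force: [3.7, 0.2, -3.7]
grip_width: 0.0134
```

Emit:
{"name": "arm_command", "arguments": {
  "rows": [0,0,0,0,0,0,0.9,0,0,0,0,0,0,0.9,0,0,0,0,0,0,0.9,0,0,0,0,0,0,0.9,0,0,0,0,0,0,0.9]
}}

```text
time_s: 21.3
eef_pos: [0.6834, 0.0428, 0.0623]
tool_rot: [1.695, 1.563, 0.415]
wrist_force: [2.5, 1.2, -5.1]
grip_width: 0.0137
```

Emit:
{"name": "arm_command", "arguments": {
  "rows": [0,0,0,0,0,0,0.9,0,0,0,0,0,0,0.9,0,0,0,0,0,0,0.9,0,0,0,0,0,0,0.9,0,0,0,0,0,0,0.9]
}}

```text
time_s: 21.8
eef_pos: [0.6834, 0.0428, 0.0623]
tool_rot: [1.704, 1.563, 0.424]
wrist_force: [3.2, -0.2, -4.3]
grip_width: 0.0135
```

Emit:
{"name": "arm_command", "arguments": {
  "rows": [0,0,0,0,0,0,0.9,0,0,0,0,0,0,0.9,0,0,0,0,0,0,0.9,0,0,0,0,0,0,0.9,0,0,0,0,0,0,0.9]
}}

```text
time_s: 22.3
eef_pos: [0.6834, 0.0428, 0.0623]
tool_rot: [1.704, 1.563, 0.424]
wrist_force: [2.8, 1.0, -4.8]
grip_width: 0.0132
```

Emit:
{"name": "arm_command", "arguments": {
  "rows": [0,0,0,0,0,0,0.9,0,0,0,0,0,0,0.9,0,0,0,0,0,0,0.9,0,0,0,0,0,0,0.9,0,0,0,0,0,0,0.9]
}}

```text
time_s: 22.8
eef_pos: [0.6834, 0.0428, 0.0623]
tool_rot: [1.695, 1.563, 0.415]
wrist_force: [2.5, 0.4, -4.5]
grip_width: 0.0132
```

```bash
python3 go.py .681 .040 .062 88.8
```

```text
t 22.8 pos [0.6834 0.0428 0.0623] yang 16.7 w 0.0132 F [ 2.5  0.4 -4.5] q7 [-0.46  0.73  0.52  1.62 -0.44  0.9   0.52]
rot [-1.259  0.004 -0.007] shift [ 0.0002 -0.0031  0.002 ]
```

Emit:
{"name": "arm_command", "arguments": {
  "rows": [-0.125,0,0,0,-0.001,0.001,0.9,-0.25,0,0,0,-0.001,0.001,0.9,-0.375,0,0,0,-0.001,0.001,0.9,-0.5,0,0,0,-0.001,0.001,0.9,-0.63,0,0,0,-0.001,0.001,0.9]
}}

```text
time_s: 23.3
eef_pos: [0.6818, 0.0416, 0.0623]
tool_rot: [1.209, 1.565, 0.564]
wrist_force: [-2.6, 0.2, -1.8]
grip_width: 0.0132
```

Emit:
{"name": "arm_command", "arguments": {
  "rows": [-0.125,0,0,0,0,0,0.9,-0.25,0,0,0,0,0,0.9,-0.375,0,0,0,0,0,0.9,-0.5,0,0,0,0,0,0.9,-0.62,0,0,0,0,0,0.9]
}}

```text
time_s: 23.8
eef_pos: [0.681, 0.0398, 0.0622]
tool_rot: [0.364, 1.567, 0.342]
wrist_force: [-1.0, -3.4, -1.7]
grip_width: 0.0136
```

```bash
python3 go.py .681 .040 .062 88.8; python3 -c "
from h import *
print(robot.read_state()['torque'])"
```

```text
t 23.8 pos [0.681  0.0398 0.0622] yang 88.8 w 0.0136 F [-1.  -3.4 -1.7] q7 [-0.25  0.69  0.18  1.6  -0.15  0.86  1.54]
rot [-0.     0.004 -0.001] shift [ 0.0002  0.0002 -0.    ]
[-0.81584355  0.20391859 -0.08218593]
```

Emit:
{"name": "arm_command", "arguments": {
  "rows": [-0.02,0,0,0,0,0,0.9,-0.04,0,0,0,0,0,0.9,-0.05,0,0,0,0,0,0.9,-0.05,0,0,0,0,0,0.9,-0.05,0,0,0,0,0,0.9]
}}

```text
time_s: 24.3
eef_pos: [0.6811, 0.0397, 0.0623]
tool_rot: [0.283, 1.567, 0.31]
wrist_force: [0.8, -0.3, -2.2]
grip_width: 0.0135
```

```bash
python3 go.py .681 .040 .062 88.8; python3 -c "
from h import *
print(robot.read_state()['torque'])"
```

```text
t 24.3 pos [0.6811 0.0397 0.0623] yang 91.6 w 0.0135 F [ 0.8 -0.3 -2.2] q7 [-0.24  0.69  0.17  1.6  -0.14  0.86  1.58]
rot [ 0.048  0.004 -0.001] shift [ 0.0003  0.0003 -0.0001]
[ 0.0743739  -0.1574465  -1.07590964]
```

Emit:
{"name": "arm_command", "arguments": {
  "rows": [0,0,0,0,0,0,0.7,0,0,0,0,0,0,0.5,0,0,0,0,0,0,0.3,0,0,0,0,0,0,0.3,0,0,0,0,0,0,0.3],
  "force": 20
}}

```text
time_s: 24.8
eef_pos: [0.6811, 0.0398, 0.0624]
tool_rot: [0.271, 1.567, 0.299]
wrist_force: [-1.1, -0.5, -0.6]
grip_width: 0.0294
```

Emit:
{"name": "arm_command", "arguments": {
  "rows": [0,0,0,-0.01,0,0,0.3,0,0,0,-0.03,0,0,0.3,0,0,0,-0.06,0,0,0.3,0,0,0,-0.1,0,0,0.3,0,0,0,-0.14,0,0,0.3]
}}

```text
time_s: 25.3
eef_pos: [0.6802, 0.0394, 0.2045]
tool_rot: [0.225, 1.567, 0.253]
wrist_force: [1.0, 0.3, 0.1]
grip_width: 0.0301
```

Emit:
{"name": "arm_command", "arguments": {
  "rows": [0,0,0,0,0.04,-0.03,0,0,0,0,0,0.075,-0.06,-0.5,0,0,0,0,0.11,-0.09,-1,0,0,0,0,0.145,-0.12,-1,0,0,0,0,0.16,-0.14,-1]
}}

```text
time_s: 25.8
eef_pos: [0.5332, 0.1996, 0.2051]
tool_rot: [0.691, 1.566, 0.723]
wrist_force: [-0.2, -0.1, 0.3]
grip_width: 0.0854
```

```bash
python3 go.py .507 .332 .20 83.6; python3 - <<'E'
from fit import *
T=robot.read_camera('top'); S=robot.read_camera('scene')
a=cv2.resize(S['color'][130:360,290:450,::-1],(418,600),interpolation=2)
b=cv2.resize(T['color'][150:300,140:350,::-1],(382,273),interpolation=2); d=cv2.resize(T['color'][150:185,260:400,::-1],(382,96),interpolation=2)
cv2.imwrite('pics/c2.png',np.hstack([a,np.pad(np.vstack([b,d]),((0,231),(0,0),(0,0)))]))
for n in('top','scene'):
    c=T if n=='top' else S
    for o in robot.outline_of(n,'jar1'): print(n,o['confidence'],np.round(o['xy']),at_z(c,*o['xy'],.11)[:2].round(3),c['color'][o['mask']].mean(0).round())
g=lambda x,y:circ(x,y,.0285,.12)
for p in((.506,.33),(.42,.341)):
  for C in([T],[S],[T,S]): print(fit(C,g,p))
E
```

```text
t 25.8 pos [0.5332 0.1996 0.2051] yang 91.9 w 0.0854 F [-0.2 -0.1  0.3] q7 [-0.57  0.36  0.16  1.76 -0.07  1.02  1.22]
rot [ 0.144  0.003 -0.003] shift [ 0.0054  0.1332 -0.0219]
top 0.64 [338. 223.] [ 0.544 -0.048] [103.  62. 125.]
top 0.16 [492. 219.] [ 0.554 -0.419] [147. 137. 129.]
scene 0.92 [309. 187.] [0.372 0.144] [ 95.  66. 116.]
scene 0.9 [282. 278.] [ 0.528 -0.16 ] [ 58. 124. 122.]
scene 0.87 [384. 179.] [0.528 0.302] [76. 75. 75.]
scene 0.74 [318. 273.] [ 0.587 -0.093] [ 97.  65. 118.]
scene 0.72 [368. 169.] [0.463 0.313] [88. 88. 86.]
(array([0.4479, 0.4   ]), np.float64(47.7))
(array([0.5141, 0.3188]), np.float64(57.7))
(array([0.514 , 0.3187]), np.float64(60.2))
(array([0.3925, 0.3481]), np.float64(34.5))
(array([0.4579, 0.2789]), np.float64(51.2))
(array([0.3946, 0.3486]), np.float64(61.3))
```

View pics/c2.png

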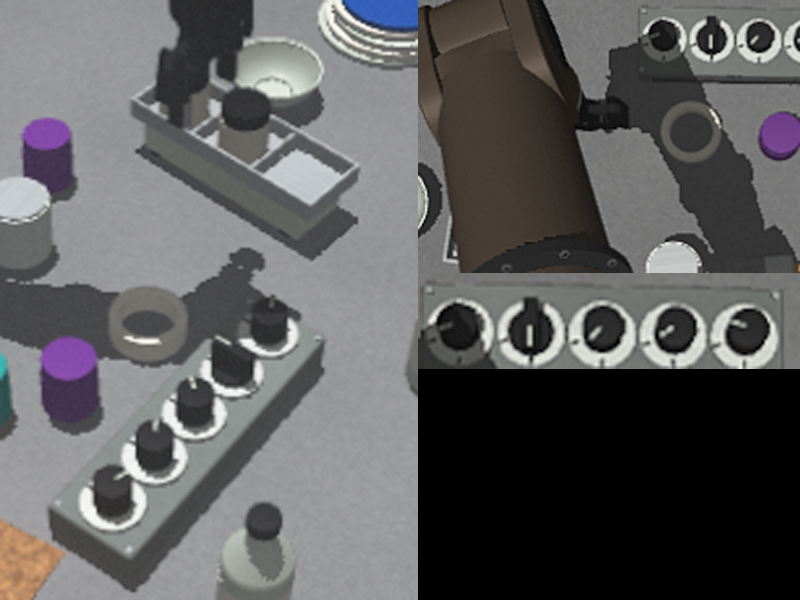

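Emit:
{"name": "arm_command", "arguments": {
  "rows": [0.03,0,0,0,0.04,-0.007,-1,0.06,0,0,0,0.08,-0.014,-1,0.09,0,0,0,0.12,-0.02,-1,0.144,0,0,0,0.13,-0.022,-1,0.144,0,0,0,0.13,-0.022,-1]
}}

```text
time_s: 26.5
eef_pos: [0.5107, 0.3263, 0.2051]
tool_rot: [0.381, 1.565, 0.267]
wrist_force: [0.2, 0.3, -0.2]
grip_width: 0.0853
```

```bash
python3 go.py .506 .3295 .0685 83.6
```

```text
t 26.5 pos [0.5107 0.3263 0.2051] yang 83.4 w 0.0853 F [ 0.2  0.3 -0.2] q7 [-0.77  0.42  0.16  1.67 -0.07  1.05  0.87]
rot [-0.003  0.005 -0.002] shift [ 0.1365  0.0024 -0.0057]
```

Emit:
{"name": "arm_command", "arguments": {
  "rows": [0,0.005,0,0.01,0.002,-0.005,-1,0,0.005,0,0.04,0.002,-0.006,-1,0,0.005,0,0.07,0.002,-0.006,-1,0,0.005,0,0.1,0.002,-0.006,-1,0,0.005,0,0.125,0.002,-0.006,-1]
}}

```text
time_s: 27.0
eef_pos: [0.5061, 0.3263, 0.0781]
tool_rot: [2.513, 1.57, 2.397]
wrist_force: [-0.0, 0.7, -0.8]
grip_width: 0.0854
```

```bash
python3 go.py .506 .3295 .0685 83.6
```

```text
t 27.0 pos [0.5061 0.3263 0.0781] yang 83.3 w 0.0854 F [-0.   0.7 -0.8] q7 [-0.75  0.56  0.13  1.8  -0.1   0.79  0.89]
rot [-0.005 -0.    -0.   ] shift [ 0.0096  0.0032 -0.0005]
```

Emit:
{"name": "arm_command", "arguments": {
  "rows": [0,0,0,0.004,0.003,0,-1,0,0,0,0.008,0.003,0,-1,0,0,0,0.009,0.003,0,-1,0,0,0,0.009,0.003,0,-0.7,0,0,0,0.009,0.003,0,-0.5]
}}

```text
time_s: 27.5
eef_pos: [0.5071, 0.3296, 0.0702]
tool_rot: [1.062, 1.569, 0.945]
wrist_force: [-0.3, -1.2, 0.9]
grip_width: 0.064
```

Emit:
{"name": "arm_command", "arguments": {
  "rows": [0,0,0,0,0,0,-0.4,0,0,0,0,0,0,-0.2,0,0,0,0,0,0,0,0,0,0,0,0,0,0.2,0,0,0,0,0,0,0.2],
  "force": 20
}}

```text
time_s: 28.0
eef_pos: [0.5073, 0.3298, 0.0707]
tool_rot: [1.014, 1.568, 0.898]
wrist_force: [-1.8, -0.6, 5.6]
grip_width: 0.0592
```

Emit:
{"name": "arm_command", "arguments": {
  "rows": [0,0,0,-0.01,0,0,0.2,0,0,0,-0.03,0,0,0.2,0,0,0,-0.06,0,0,0.2,0,0,0,-0.09,0,0,0.2,0,0,0,-0.11,0,0,0.2]
}}

```text
time_s: 28.5
eef_pos: [0.5075, 0.3297, 0.1831]
tool_rot: [0.901, 1.567, 0.785]
wrist_force: [-0.1, -0.1, -2.8]
grip_width: 0.0593
```

```bash
python3 go.py .57 -.30 .18 90
```

```text
t 28.5 pos [0.5075 0.3297 0.1831] yang 83.3 w 0.0593 F [-0.1 -0.1 -2.8] q7 [-0.77  0.44  0.16  1.7  -0.08  1.    0.86]
rot [-0.116  0.003 -0.003] shift [ 0.0014 -0.6182  0.1351]
```

Emit:
{"name": "arm_command", "arguments": {
  "rows": [0,0,0,0,-0.03,0.007,0.2,0,0,0,0,-0.07,0.016,0.2,0,0,0,0,-0.115,0.025,0.2,0,0,0,0,-0.16,0.035,0.2,0,0,0,0,-0.205,0.045,0.2]
}}

```text
time_s: 29.0
eef_pos: [0.5281, 0.1191, 0.183]
tool_rot: [0.9, 1.567, 0.784]
wrist_force: [0.7, 0.5, -2.6]
grip_width: 0.0597
```

Emit:
{"name": "arm_command", "arguments": {
  "rows": [0,0,0,0,-0.04,0.008,0.2,0,0,0,0,-0.08,0.017,0.2,0,0,0,0,-0.12,0.026,0.2,0,0,0,0,-0.16,0.035,0.2,0,0,0,0,-0.2,0.045,0.2]
}}

```text
time_s: 29.5
eef_pos: [0.5493, -0.0863, 0.1828]
tool_rot: [0.957, 1.566, 0.841]
wrist_force: [0.0, 0.8, -2.5]
grip_width: 0.0592
```

Emit:
{"name": "arm_command", "arguments": {
  "rows": [0,0,0,0,-0.04,0.008,0.2,0,0,0,0,-0.08,0.017,0.2,0,0,0,0,-0.12,0.026,0.2,0,0,0,0,-0.16,0.035,0.2,0,0,0,0,-0.19,0.04,0.2]
}}

```text
time_s: 30.0
eef_pos: [0.5665, -0.2827, 0.1825]
tool_rot: [0.822, 1.567, 0.704]
wrist_force: [0.8, 0.3, -3.1]
grip_width: 0.059
```

```bash
python3 go.py .57 -.30 .0207 83.6
```

```text
t 30.0 pos [ 0.5665 -0.2827  0.1825] yang 83.3 w 0.059 F [ 0.8  0.3 -3.1] q7 [ 0.18  0.5   0.3   1.63 -0.17  1.04  1.98]
rot [-0.006  0.002 -0.003] shift [ 0.1618 -0.0172  0.0051]
```

Emit:
{"name": "arm_command", "arguments": {
  "rows": [0,0,0,0.02,-0.016,0.005,0.2,0,0,0,0.05,-0.016,0.005,0.2,0,0,0,0.09,-0.016,0.005,0.2,0,0,0,0.13,-0.016,0.005,0.2,0,0,0,0.15,-0.016,0.005,0.2]
}}

```text
time_s: 30.5
eef_pos: [0.568, -0.2976, 0.0291]
tool_rot: [2.043, 1.566, 1.925]
wrist_force: [-0.7, 0.9, -1.6]
grip_width: 0.0596
```

```bash
python3 go.py .57 -.30 .0207 83.6
```

```text
t 30.5 pos [ 0.568  -0.2976  0.0291] yang 83.3 w 0.0596 F [-0.7  0.9 -1.6] q7 [ 0.24  0.68  0.25  1.73 -0.23  0.76  2.06]
rot [-0.006 -0.002 -0.004] shift [ 0.0084 -0.0022  0.0022]
```

Emit:
{"name": "arm_command", "arguments": {
  "rows": [0,0,0,0.003,0,0,0.2,0,0,0,0.005,0,0,0.2,0,0,0,0.007,0,0,0.2,0,0,0,0.0085,0,0,0.2,0,0,0,0.0085,0,0,0.2]
}}

```text
time_s: 31.0
eef_pos: [0.5687, -0.2978, 0.0216]
tool_rot: [1.726, 1.567, 1.608]
wrist_force: [0.1, 0.4, -1.5]
grip_width: 0.0591
```

Emit:
{"name": "arm_command", "arguments": {
  "rows": [0,0,0,0.0005,0,0,0.2,0,0,0,0.0005,0,0,-0.4,0,0,0,0.0005,0,0,-0.7,0,0,0,0,0,0,-1,0,0,0,0,0,0,-1]
}}

```text
time_s: 31.5
eef_pos: [0.5689, -0.298, 0.0219]
tool_rot: [1.587, 1.567, 1.47]
wrist_force: [0.2, 0.2, 0.3]
grip_width: 0.0855
```

Emit:
{"name": "arm_command", "arguments": {
  "rows": [0,0,0,-0.02,0,0,-1,0,0,0,-0.05,0,0,-1,0,0,0,-0.09,0,0,-1,0,0,0,-0.14,0,0,-1,0,0,0,-0.18,0,0,-1]
}}

```text
time_s: 32.0
eef_pos: [0.569, -0.2989, 0.2048]
tool_rot: [1.118, 1.567, 1.0]
wrist_force: [0.1, 0.2, -0.2]
grip_width: 0.0854
```

Emit:
{"name": "arm_command", "arguments": {
  "rows": [0,0,0,0,0.05,-0.01,-1,0,0,0,0,0.1,-0.02,-1,0,0,0,0,0.15,-0.03,-1,0,0,0,0,0.2,-0.04,-1,0,0,0,0,0.24,-0.05,-1]
}}

```text
time_s: 32.5
eef_pos: [0.5473, -0.0522, 0.2058]
tool_rot: [1.031, 1.566, 0.914]
wrist_force: [0.1, -0.9, 0.9]
grip_width: 0.0853
```

```bash
python3 go.py .42 .3415 .21 83.6; python3 - <<'E'
from fit import *
T=robot.read_camera('top'); S=robot.read_camera('scene')
print(fit([T],lambda x,y:circ(x,y,.0285,.07),[.568,-.298]),fit([T],lambda x,y:circ(x,y,.0285,.12),[.42,.341]))
a=cv2.resize(S['color'][130:410,160:440,::-1],(500,500),interpolation=2)
d=cv2.resize(T['color'][180:300,140:215,::-1],(298,477),interpolation=2)
cv2.imwrite('pics/c3.png',np.hstack([a,np.pad(d,((0,23),(0,0),(0,0)))]))
for n in('top','scene'):
    c=T if n=='top' else S
    for o in robot.outline_of(n,'jar1'): print(n,o['confidence'],np.round(o['xy']),at_z(c,*o['xy'],.06)[:2].round(3),at_z(c,*o['xy'],.11)[:2].round(3),c['color'][o['mask']].mean(0).round())
E
```

```text
t 32.5 pos [ 0.5473 -0.0522  0.2058] yang 83.3 w 0.0853 F [ 0.1 -0.9  0.9] q7 [-0.2   0.34  0.26  1.81 -0.11  1.01  1.56]
rot [-0.005  0.002 -0.004] shift [-0.0032  0.3761 -0.1723]
(array([ 0.571 , -0.2925]), np.float64(60.0)) (array([0.4173, 0.341 ]), np.float64(58.8))
top 0.94 [434. 219.] [ 0.563 -0.289] [ 0.554 -0.277] [56. 53. 50.]
top 0.93 [236. 317.] [0.322 0.196] [0.324 0.188] [106.  67. 127.]
top 0.73 [175. 276.] [0.421 0.348] [0.418 0.333] [51. 50. 49.]
top 0.71 [494. 215.] [ 0.575 -0.442] [ 0.565 -0.423] [136. 128. 121.]
scene 0.97 [263. 342.] [ 0.587 -0.307] [ 0.612 -0.328] [91. 83. 77.]
scene 0.91 [317. 278.] [ 0.572 -0.077] [ 0.598 -0.108] [ 85.  59. 103.]
scene 0.85 [283. 279.] [ 0.503 -0.133] [ 0.532 -0.162] [50. 83. 82.]
scene 0.8 [361. 164.] [0.402 0.371] [0.435 0.32 ] [82. 82. 81.]
```

View pics/c3.png

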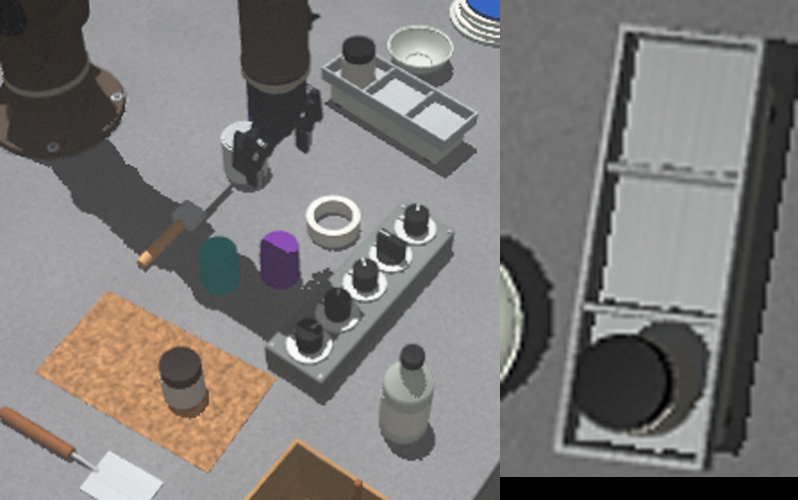

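Jar A stands on the cork; jar B is still in its bay at (.42,.341). Fetch it.

Emit:
{"name": "arm_command", "arguments": {
  "rows": [0,0,0,0,0.045,-0.02,-1,0,0,0,0,0.09,-0.04,-1,0,0,0,0,0.135,-0.06,-1,0,0,0,0,0.18,-0.08,-1,0,0,0,0,0.22,-0.1,-1]
}}

```text
time_s: 33.2
eef_pos: [0.4738, 0.1767, 0.2065]
tool_rot: [0.866, 1.566, 0.748]
wrist_force: [0.7, -0.6, -0.4]
grip_width: 0.0853
```

Emit:
{"name": "arm_command", "arguments": {
  "rows": [0,0,0,0,0.04,-0.02,-1,0,0,0,0,0.08,-0.04,-1,0,0,0,0,0.12,-0.06,-1,0,0,0,0,0.15,-0.07,-1,0,0,0,0,0.153,-0.07,-1]
}}

```text
time_s: 33.7
eef_pos: [0.4216, 0.3404, 0.2068]
tool_rot: [1.084, 1.565, 0.97]
wrist_force: [0.1, -0.4, -0.4]
grip_width: 0.0854
```

```bash
python3 go.py .419 .3415 .069 83.6
```

```text
t 33.7 pos [0.4216 0.3404 0.2068] yang 83.5 w 0.0854 F [ 0.1 -0.4 -0.4] q7 [-0.84  0.32  0.09  1.82 -0.03  1.    0.71]
rot [-0.002  0.003 -0.005] shift [ 1.378e-01  1.000e-04 -3.100e-03]
```

Emit:
{"name": "arm_command", "arguments": {
  "rows": [0,0,0,0.02,0,-0.003,-1,0,0,0,0.05,0,-0.003,-1,0,0,0,0.08,0,-0.003,-1,0,0,0,0.11,0,-0.003,-1,0,0,0,0.125,0,-0.003,-1]
}}

```text
time_s: 34.2
eef_pos: [0.42, 0.3382, 0.0795]
tool_rot: [0.801, 1.568, 0.683]
wrist_force: [0.3, -0.5, 0.7]
grip_width: 0.0855
```

```bash
python3 go.py .419 .3415 .069 83.6
```

```text
t 34.2 pos [0.42   0.3382 0.0795] yang 83.3 w 0.0855 F [ 0.3 -0.5  0.7] q7 [-0.83  0.47  0.07  1.96 -0.05  0.71  0.72]
rot [-0.006  0.002 -0.002] shift [ 0.0105  0.0031 -0.0014]
```

Emit:
{"name": "arm_command", "arguments": {
  "rows": [0,0,0,0.004,0.003,-0.001,-1,0,0,0,0.008,0.003,-0.001,-1,0,0,0,0.01,0.003,-0.001,-1,0,0,0,0.01,0.003,-0.001,-0.7,0,0,0,0.01,0.003,-0.001,-0.5]
}}

```text
time_s: 34.7
eef_pos: [0.4199, 0.3415, 0.0702]
tool_rot: [0.818, 1.567, 0.7]
wrist_force: [0.3, -0.3, -0.4]
grip_width: 0.0642
```

Emit:
{"name": "arm_command", "arguments": {
  "rows": [0,0,0,0,0,0,-0.4,0,0,0,0,0,0,-0.2,0,0,0,0,0,0,0,0,0,0,0,0,0,0.2,0,0,0,0,0,0,0.2],
  "force": 20
}}

```text
time_s: 35.2
eef_pos: [0.42, 0.3418, 0.0707]
tool_rot: [0.839, 1.566, 0.722]
wrist_force: [-0.5, 0.0, 4.8]
grip_width: 0.0593
```

Emit:
{"name": "arm_command", "arguments": {
  "rows": [0,0,0,-0.01,0,0,0.2,0,0,0,-0.03,0,0,0.2,0,0,0,-0.06,0,0,0.2,0,0,0,-0.09,0,0,0.2,0,0,0,-0.12,0,0,0.2]
}}

```text
time_s: 35.7
eef_pos: [0.4193, 0.341, 0.1921]
tool_rot: [0.815, 1.567, 0.698]
wrist_force: [0.7, 0.7, -2.1]
grip_width: 0.0595
```

```bash
python3 go.py .46 -.305 .19 83.6
```

```text
t 35.7 pos [0.4193 0.341  0.1921] yang 83.3 w 0.0595 F [ 0.7  0.7 -2.1] q7 [-0.85  0.33  0.09  1.84 -0.03  0.97  0.71]
rot [-0.006  0.003 -0.003] shift [ 6.000e-04 -6.368e-01  1.161e-01]
```

Emit:
{"name": "arm_command", "arguments": {
  "rows": [0,0,0,0,-0.03,0.005,0.2,0,0,0,0,-0.07,0.013,0.2,0,0,0,0,-0.115,0.021,0.2,0,0,0,0,-0.16,0.029,0.2,0,0,0,0,-0.205,0.037,0.2]
}}

```text
time_s: 36.2
eef_pos: [0.4315, 0.1313, 0.192]
tool_rot: [0.843, 1.567, 0.726]
wrist_force: [1.0, -0.5, -1.8]
grip_width: 0.0594
```

Emit:
{"name": "arm_command", "arguments": {
  "rows": [0,0,0,0,-0.04,0.007,0.2,0,0,0,0,-0.08,0.015,0.2,0,0,0,0,-0.12,0.022,0.2,0,0,0,0,-0.16,0.03,0.2,0,0,0,0,-0.2,0.037,0.2]
}}

```text
time_s: 36.7
eef_pos: [0.4445, -0.0733, 0.192]
tool_rot: [0.842, 1.566, 0.725]
wrist_force: [1.1, 1.2, -1.7]
grip_width: 0.0595
```

Emit:
{"name": "arm_command", "arguments": {
  "rows": [0,0,0,0,-0.04,0.007,0.2,0,0,0,0,-0.08,0.015,0.2,0,0,0,0,-0.12,0.022,0.2,0,0,0,0,-0.16,0.03,0.2,0,0,0,0,-0.2,0.037,0.2]
}}

```text
time_s: 37.2
eef_pos: [0.4577, -0.2776, 0.1918]
tool_rot: [0.884, 1.566, 0.767]
wrist_force: [1.7, 0.4, -2.5]
grip_width: 0.0593
```

```bash
python3 go.py .46 -.305 .0207 83.6; python3 - <<'E'
from fit import *
T=robot.read_camera('top'); S=robot.read_camera('scene')
print(fit([T],lambda x,y:circ(x,y,.0285,.07),[.571,-.293]),fit([S],lambda x,y:circ(x,y,.0285,.07),[.571,-.293]))
E
```

```text
t 37.2 pos [ 0.4577 -0.2776  0.1918] yang 83.3 w 0.0593 F [ 1.7  0.4 -2.5] q7 [ 0.13  0.34  0.42  1.87 -0.17  0.97  2.08]
rot [-0.005  0.003 -0.004] shift [ 0.171  -0.0276  0.0049]
(array([ 0.5698, -0.2942]), np.float64(60.0)) (array([ 0.575 , -0.3028]), np.float64(57.5))
```

Emit:
{"name": "arm_command", "arguments": {
  "rows": [0,0,0,0.02,-0.026,0.003,0.2,0,0,0,0.06,-0.026,0.003,0.2,0,0,0,0.1,-0.026,0.003,0.2,0,0,0,0.14,-0.026,0.003,0.2,0,0,0,0.16,-0.026,0.003,0.2]
}}

```text
time_s: 37.8
eef_pos: [0.4554, -0.307, 0.0292]
tool_rot: [1.631, 1.569, 1.507]
wrist_force: [-0.5, -0.2, -1.4]
grip_width: 0.059
```

```bash
python3 go.py .46 -.305 .021 83.6
```

```text
t 37.8 pos [ 0.4554 -0.307   0.0292] yang 82.9 w 0.059 F [-0.5 -0.2 -1.4] q7 [ 0.26  0.58  0.33  1.98 -0.31  0.63  2.24]
rot [-0.012 -0.    -0.002] shift [0.0082 0.0026 0.0043]
```

Emit:
{"name": "arm_command", "arguments": {
  "rows": [0,0,0,0.003,0,0,0.2,0,0,0,0.005,0,0,0.2,0,0,0,0.007,0,0,0.2,0,0,0,0.0085,0,0,0.2,0,0,0,0.009,0,0,0.2]
}}

```text
time_s: 38.3
eef_pos: [0.4561, -0.3072, 0.0211]
tool_rot: [0.788, 1.569, 0.664]
wrist_force: [-0.6, -0.3, -1.7]
grip_width: 0.0594
```

Emit:
{"name": "arm_command", "arguments": {
  "rows": [0,0,0,0,0,0,0.2,0,0,0,0,0,0,-0.4,0,0,0,0,0,0,-0.7,0,0,0,0,0,0,-1,0,0,0,0,0,0,-1]
}}

```text
time_s: 38.8
eef_pos: [0.4562, -0.3073, 0.0212]
tool_rot: [0.642, 1.569, 0.518]
wrist_force: [-1.2, -0.5, 0.3]
grip_width: 0.0855
```

Emit:
{"name": "arm_command", "arguments": {
  "rows": [0,0,0,-0.02,0,0,-1,0,0,0,-0.05,0,0,-1,0,0,0,-0.09,0,0,-1,0,0,0,-0.14,0,0,-1,0,0,0,-0.18,0,0,-1]
}}

```text
time_s: 39.3
eef_pos: [0.4558, -0.3079, 0.2039]
tool_rot: [0.241, 1.568, 0.117]
wrist_force: [1.2, -0.1, -0.1]
grip_width: 0.0857
```

Emit:
{"name": "arm_command", "arguments": {
  "rows": [0,0,0,0,0.05,0,-1,0,0,0,0,0.1,0,-1,0,0,0,0,0.15,0,-1,0,0,0,0,0.2,0,-1,0,0,0,0,0.24,0,-1]
}}

```text
time_s: 39.8
eef_pos: [0.4856, -0.0667, 0.2043]
tool_rot: [0.423, 1.567, 0.3]
wrist_force: [-0.3, -1.0, 0.3]
grip_width: 0.0854
```

Emit:
{"name": "arm_command", "arguments": {
  "rows": [0,0,0,-0.02,0.04,0,-1,0,0,0,-0.03,0.08,0,-1,0,0,0,-0.03,0.12,0,-1,0,0,0,-0.03,0.12,0,-1,0,0,0,-0.03,0.12,0,-1]
}}

```text
time_s: 40.3
eef_pos: [0.5, 0.0532, 0.2343]
tool_rot: [0.399, 1.567, 0.278]
wrist_force: [0.4, -1.0, -0.0]
grip_width: 0.0856
```

```bash
python3 go.py .46 0 .2 83.6; python3 - <<'E'
from fit import *
T=robot.read_camera('top'); S=robot.read_camera('scene')
for p in ((.57,-.296),(.459,-.306)): print(fit([T],lambda x,y:circ(x,y,.0285,.07),p),fit([S],lambda x,y:circ(x,y,.0285,.07),p))
a=cv2.resize(S['color'][130:410,160:440,::-1],(480,480),interpolation=2)
d=cv2.resize(T['color'][150:310,390:480,::-1],(270,480),interpolation=2)
cv2.imwrite('pics/f.png',np.hstack([a,d]))
E
```

```text
t 40.3 pos [0.5    0.0532 0.2343] yang 83.1 w 0.0856 F [ 0.4 -1.  -0. ] q7 [-0.45  0.23  0.29  1.88 -0.08  1.04  1.32]
rot [-0.009  0.003 -0.001] shift [ 0.0341 -0.0576 -0.0334]
(array([ 0.571 , -0.2915]), np.float64(60.0)) (array([ 0.5761, -0.3024]), np.float64(59.5))
(array([ 0.4939, -0.323 ]), np.float64(59.9)) (array([ 0.4842, -0.2801]), np.float64(48.6))
```

View pics/f.png

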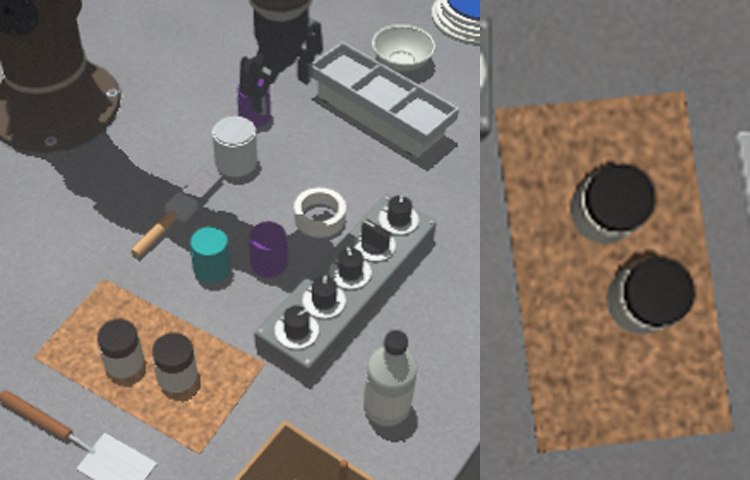

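```bash
python3 -c "
from h import *
print(robot.job_done())"
```

```text
the job is handed in; nothing more can be done
None
```

The job is done and handed in at about 40 s. Two white black-lidded jars were out.

- **Mixing:** I stood each jar in its own bay, then turned the dial clockwise by about 1.25 rad, measured from the gripper's angle. It stayed there for about 5 s before I turned it back firmly against the off stop. Only then did I move both jars to the cork sheet and let go, gripping them at 20 N throughout.
- **Last picture:** Both jars stand upright and fully on the cork, and the tray is empty. The dial points to off, the round knobs look unmoved, the bystanders and look-alikes look undisturbed, and the gripper is clear.

**What disagreed:**
- **Second jar:** It was released near (0.456, -0.307), but the top camera then placed it near (0.494, -0.323). That fits the announced knock. It is still upright on the cork, so I left it.
- **Scene-camera lid fits:** They differed from the top camera by up to about 1 cm, and by about 4 cm for the second jar. I went by the top camera, checked against the pictures.
- **Dial angle:** I checked the run mark only by gripper angle, because the gripper hid the tick.

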